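Clear the studio bench with the tip cart

ROBOT

A 6-joint arm with a two-finger parallel gripper is mounted at the origin on the work surface. World frame = base frame: x ahead of the robot, y to its left, z up, the work surface at z = 0. Lengths are in m, angles in degrees, forces in N, time in s.
With the tool pointing down it reaches from about 0.3 to 0.775 m from the base axis. Payload 14.6 kg.
Tool frame: the origin (TCP) lies midway between the tips of the shut fingers; the grasp point (between the pads) lies 19 mm behind it; z points along the fingers, y is the line along which they close (so a half turn about z gives the same grasp; the last joint's range is limited). The gripper opens to 85 mm and grips with 20 to 120 N. Pads are 22 mm wide; open, the fingers measure 114 mm over their backs; the gripper's body (76 mm by 85 mm) begins 54 mm behind the grasp point. The pads swing forward as they close: fully open they stand 13 mm farther back than shut.
Start: joints at [63.507, 17.183, 87.147, -0, 75.671, -3.816], TCP at [0.212, 0.507, 0.208] pointing down, gripper open.
Joint ranges: [-173.82, 173.82], [-45.26, 126.66], [13.44, 144.39], [-59.66, 239.66], [0, 175.72], [-146.38, 146.38]. Speed limits (degrees/s): [127.2, 127.2, 147.25, 180, 180, 180].

INTERFACE

Orientations are given as a 3x3 rotation matrix whose columns are the frame's x, y, z axes.
In Python, from bench import bot gives the robot as it stands.
- The arm moves only by the tool jog_arm, never from a script. Its argument "rows" is a list of rows, each an object with "xyz": the shift along the world's x, y, z normalised to -1 to 1, where 1 is 60 mm, a list of three; "turn": the turn, a rotation vector about the world's x, y, z normalised to -1 to 1, where 1 is 4 degrees, a list of three. In form: [{"xyz": [tx, ty, tz], "turn": [ax, ay, az]}, ...]. A call has 1 to 8 rows; each row shifts and turns the commanded pose from where the row before left it; what a row does not reach is not made up. A row lasts 1/8 s, in which the tool goes at most 62.5 mm and 10.7 degrees, less where a joint would pass 70% of its speed; a pose out of reach is approached as far as the arm can. A call with a number of a shift or a turn outside -1 to 1 is refused whole. A call with a gripper value outside its range is refused whole. "grip" is the opening, from -1 (shut) to 1 (fully open), set as the call begins (left out, the last holds). The fingers move at their own pace and stop on an object; "newtons" is the grip in N (left out, the last holds). Time passes only in rows, so rows that do not move let the fingers close. It gives the time, the measured TCP pose, the force, the opening and the grip force at its end, in the units of the state.
- bot.state(): the state, without advancing time (a new reading comes with each control period).
- bot.snapshot(name): name is "scene" or "side" or "wrist"; returns the picture (400x640x3 uint8, blue, green, red); there is no depth.
- bot.camera_model(name): a dict with "camera_matrix" (3x3 intrinsics, pixels), "pose" (4x4, takes a point from camera to world coordinates). Camera axes: x right, y down, z forward; pixel columns grow to the right and rows downward; lengths in m; the calibration is good to about 2 mm. A picture is of the moment at which its call begins: read the wrist's pose just before it. camera_model takes no time and is no camera call; for the wrist camera it gives the pose at the moment of the call.
- bot.close_job(): hands the job in; it is judged then, once.
The state is a dict: "clock": time; "joint_positions": joint angles; "qd": joint speeds; "joint_efforts": joint torques, N m; "tcp_pos": TCP position; "ee_rot": TCP orientation; "ft_force": force on the tool from outside, world axes, zero at the start; "torque": the same for the moment, N m; "finger_gap": finger opening in m; "gripper_force": force on a finger pad.
Only numpy, scipy, OpenCV 4.12 (cv2) and the standard library are available. Lean on these libraries where they do the work, as an engineer would, in place of code of your own. Each camera call takes 0.05 s, during which the arm holds its last target. There are 200 camera calls.

TASK

Clear the studio bench: load every frame offcut into the green tip cart, and once all are aboard lift the orange handle so the whole load tips forward over the wheels into the scrap crate, then lower the cart back onto its legs. Also lay the painted panel flat on the slanted board, its long side along the long fence, so that it slides down and rests against both fences in the low corner. Leave everything else on the bench standing where it is.

Things in the scene. Friction and masses are not known exactly. Their poses are not given: they have to be found in the camera images.
- offcut0_mid (a point): centre (half-way up) of a loose picture-frame moulding offcut, dark wood with brass-gold stripes: a plain block 80 (its x) x 36 (its y) x 26 (its z) mm, about 50 g, lying flat on the table. Between three and five offcuts are present; absent ones read None
- offcut1_mid (a point): centre (half-way up) of a loose picture-frame moulding offcut, pale wood with blue stripes: a plain block 80 (its x) x 36 (its y) x 26 (its z) mm, about 50 g, lying flat on the table. Between three and five offcuts are present; absent ones read None
- offcut2_mid (a point): centre (half-way up) of a loose picture-frame moulding offcut, black with brass-gold stripes: a plain block 80 (its x) x 36 (its y) x 26 (its z) mm, about 50 g, lying flat on the table. Between three and five offcuts are present; absent ones read None
- offcut3_mid (a point): centre (half-way up) of a loose picture-frame moulding offcut, mid-brown wood with white stripes: a plain block 80 (its x) x 36 (its y) x 26 (its z) mm, about 50 g, lying flat on the table. Between three and five offcuts are present; absent ones read None
- offcut4_mid (a point): centre (half-way up) of a loose picture-frame moulding offcut, red with pale wood stripes: a plain block 80 (its x) x 36 (its y) x 26 (its z) mm, about 50 g, lying flat on the table. Between three and five offcuts are present; absent ones read None
- panel_mid (a point): centre (half-way up) of the small painted panel: plywood, 130 (its x) x 60 (its y) x 16 (its z) mm, about 110 g, painted face (blue with an orange patch and a yellow dot) up, lying flat on the table
- hopper (a joint): tip angle of the green tip cart's hopper about its wheel axle, rad: 0 = at rest on its rear legs, grows to 1.25 (stop) as the handle is lifted and the load tips forward. The cart cannot roll (its wheels are held in the kerb blocks); it falls back by its own weight if let go. The empty hopper weighs about 0.8 kg
- bed (a point): middle of the hopper's inside floor; turns with the hopper. x forward (to wheels and crate), y left, z up at rest (the hopper's axes, not the floor's). Floor: smooth metal, 162 mm wide inside, at rest sloping 0.14 rad down to the rear, from 95 mm behind this point to 105 mm ahead. Side and rear walls stand 62 mm above it; the front is open
- handle (a point): middle of the orange handle bar of the cart: a round bar of 14 mm diameter, 150 mm long between its arms, along the hopper's y, at rest 115 mm above the table and 60 mm behind the hopper's rear wall, whose top is then at about 150 mm. Turns with the hopper about the axle
- axle (a point): centre of the cart's wheel axle, 85 mm above the table, fixed; the hopper turns about its y axis. x points forward. The handle bar lies 262 mm behind and 30 mm above it at rest. A smooth fixed apron slopes from under the hopper's front lip down to the crate's near wall
- crate_near (a point): near wall of the plywood scrap crate, fixed to the table just beyond the cart's wheels, open on top: 250 (x) x 260 (y) mm outside, walls and floor 8 mm; near wall (towards the cart) 30 mm high, sides 100, far wall 150. This point: at the foot of the near wall's outer face (toward the cart); x points into the crate, away from the cart, y along the wall
- deck: slanted white board with two aluminium fences, fixed. Origin: its low corner, on the surface, 35 mm above the table, where the fences' inner faces meet; x (220 mm, along the long fence) and y (180 mm, along the short fence) lie in the surface, each rising about 20 degrees; z is its normal. Fences stand 12 mm above the surface, 10 mm thick. Slippery: the panel slides to the corner once let go
- paint_tin: bystander: paint tin with yellow label, diameter 72, 85 mm tall; origin under its centre
- medium_jar: bystander: glass jar with white lid, diameter 76, 95 mm tall; origin under its centre
- squeeze_bottle: bystander: grey bottle with blue cap, diameter 56, 150 mm tall; origin under its centre
- tape_roll: bystander: yellow roll of tape lying flat, diameter 84, 22 mm tall; origin under its centre
- pencil: bystander: flat red carpenter's pencil lying on the table, 160 (x) x 13 x 8 mm; origin under its centre
- brush_pot: bystander: white pot, diameter 76, 70 mm tall; origin under its centre

How it is judged:
By the outcome, as a careful person would: the job done as asked, in the order asked, and still so for the second after the job is handed in, with the robot touching nothing.
Of offcut0, offcut1, offcut2, offcut3, offcut4 only 3 to 5 are there at a start; the rules pass over those that are not, and their reading is None.
At some moment in a run one of offcut0, offcut1, offcut2, offcut3, offcut4, panel may be knocked a few centimetres aside while the robot is not near it.
Once in a run the grip may slacken for a moment while it holds something.
It also fails if it takes over 210 s, if anything falls off the work surface, if the arm or the gripper's body presses on something with over 40 N, if the wrist force passes 120 N, or if a joint passes its speed limit or range.

## Working session

There is one attempt and no reset: what is moved stays moved. The work goes in short steps, Python scripts to look and compute and a tool call to move; the robot and the scene stay as the last step left them, time stands still between calls to the robot, and variables do not carry over. Pictures are saved under pics/ and viewed, at most 14 in all, crops included, and the job is handed in when it is done.

Besides the shell and the picture viewer there is one more tool, called after "Call:" by a JSON object that holds its "op" and its "data". jog_arm: Moves the arm, as the interface text tells. Scaled input: -1 to 1 covers 60 mm each way for a shift and 4 degrees each way for a turn. Its arguments: {"type":"object","properties":{"rows":{"type":"array","items":{"type":"object","properties":{"xyz":{"type":"array","items":{"type":"number","minimum":-1,"maximum":1}},"turn":{"type":"array","items":{"type":"number","minimum":-1,"maximum":1}}}}},"grip":{"type":"number"},"newtons":{"type":"number"}},"required":["rows"]}

```bash
mkdir -p pics
cat > h.py <<'E'
import numpy as np,cv2
from bench import bot
def snap(n,f):
    c=bot.camera_model(n); im=np.array(bot.snapshot(n)); cv2.imwrite('pics/'+f,im); return im,c
def ray(c,uv,z):
    K=np.array(c["camera_matrix"]);P=np.array(c["pose"])
    d=P[:3,:3]@np.linalg.solve(K,[uv[0],uv[1],1.]);o=P[:3,3]
    return o+d*(z-o[2])/d[2]
def proj(c,p):
    K=np.array(c["camera_matrix"]);P=np.array(c["pose"])
    q=K@(P[:3,:3].T@(np.array(p)-P[:3,3]));return q[:2]/q[2]
E
python3 - <<'E'
from h import *
for n in("scene","side","wrist"):
    im,c=snap(n,n+'0.png');print(n,np.round(c["pose"],3).tolist(),np.round(c["camera_matrix"],1).tolist())
a=[cv2.imread(f'pics/{n}0.png') for n in("scene","side")]
s=bot.state();print(s)
E
```

```text
scene [[0.879, 0.34, -0.335, 0.907], [0.476, -0.599, 0.643, -0.637], [0.018, -0.725, -0.688, 0.746], [0.0, 0.0, 0.0, 1.0]] [[368.1, 0.0, 321.7], [0.0, 368.1, 192.8], [0.0, 0.0, 1.0]]
side [[-0.977, -0.152, 0.151, 0.44], [-0.214, 0.66, -0.72, 0.609], [0.01, -0.736, -0.677, 0.685], [0.0, 0.0, 0.0, 1.0]] [[368.9, 0.0, 322.4], [0.0, 368.9, 197.2], [0.0, 0.0, 1.0]]
wrist [[0.384, 0.873, 0.301, 0.134], [0.923, -0.362, -0.127, 0.539], [-0.001, 0.327, -0.945, 0.373], [0.0, 0.0, 0.0, 1.0]] [[280.0, 0.0, 321.6], [0.0, 280.0, 199.5], [0.0, 0.0, 1.0]]
{'clock': 0.15, 'joint_positions': array([ 6.35084099e+01,  1.72092530e+01,  8.71713699e+01, -1.18755509e-03,
        7.56707842e+01, -3.81519407e+00]), 'qd': array([ 0.08365725, -0.08824355, -0.09704599,  0.04740823,  0.11377627,
        0.0508275 ]), 'joint_efforts': array([ 1.80105337e-03, -5.43668675e+01, -3.61886430e+01, -1.84026089e-05,
        3.12335513e-03, -1.85045894e-05]), 'tcp_pos': array([0.21195306, 0.50730687, 0.20744831]), 'ee_rot': array([[-9.22698965e-01,  3.85521041e-01, -3.82247765e-04],
       [ 3.85521229e-01,  9.22698609e-01, -8.11972346e-04],
       [ 3.96670573e-05, -8.96570671e-04, -9.99999597e-01]]), 'ft_force': array([-0.85886894,  0.30249967, -0.3518984 ]), 'torque': array([-0.03584964,  0.00304905,  0.01195136]), 'gripper_force': 0.0, 'finger_gap': 0.08583363203245169}
```

View pics/scene0.png

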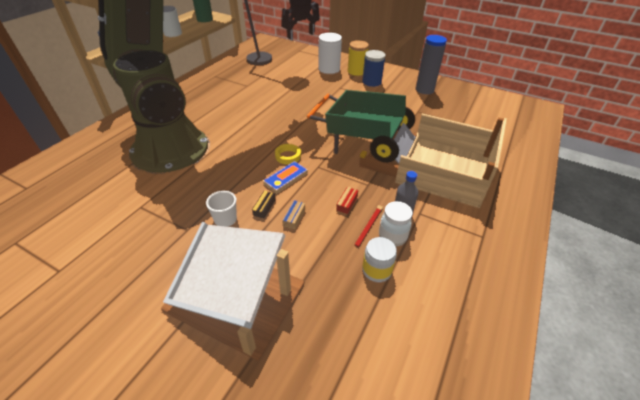

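View pics/side0.png

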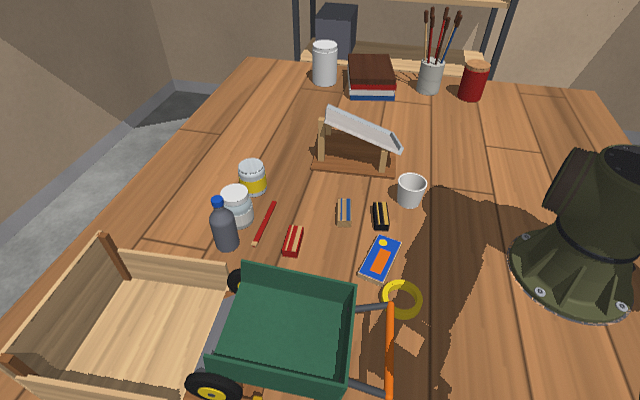

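The bench holds three offcuts: red, pale/blue and a dark one. The panel is at side (380,259). The cart is at side (285,320), with its handle at x≈390. The deck's low corner is near scene (167,308). I'll enlarge both views to read corners.

Run:
```python
from h import *
a=cv2.imread('pics/scene0.png');b=cv2.imread('pics/side0.png')
l=cv2.resize(a[150:350,155:395],None,fx=3,fy=3,interpolation=cv2.INTER_CUBIC)
cv2.imwrite('pics/z1.png',l[:600])
cv2.imwrite('pics/z2.png',cv2.resize(b[185:400,170:450],None,fx=2.75,fy=2.75,interpolation=cv2.INTER_CUBIC)[:600])
```

```text
(no output)
```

View pics/z1.png

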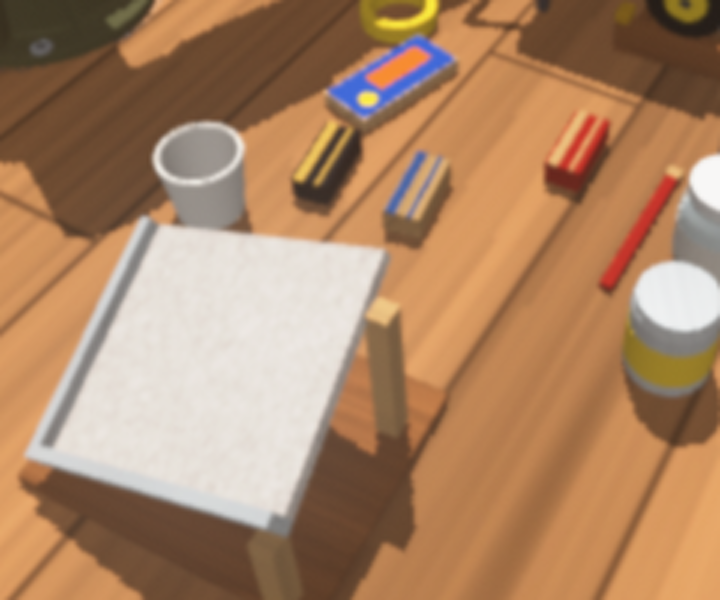

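View pics/z2.png

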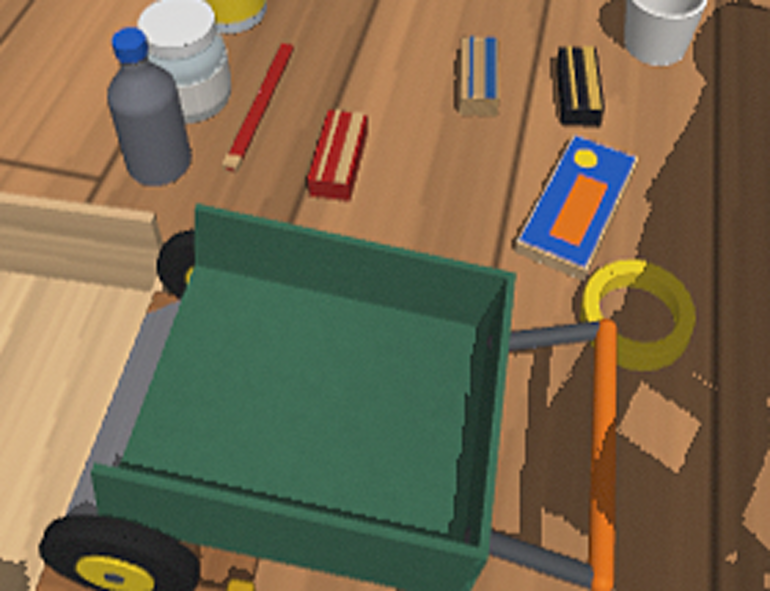

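The zooms give these corners:
- **Deck:** low corner at z1 (48,446), fence ends at (150,225) and (280,522), free corner at (387,250).
- **Handle:** runs from z2 (607,325) to (602,585).
- **Hopper:** rear rim corners at (515,272) and (480,585).

Now I'll turn those into positions.

Run:
```python
from h import *
cs=bot.camera_model("side");cc=bot.camera_model("scene")
S=lambda u,v,z:np.round(ray(cs,(170+u/2.75,185+v/2.75),z),3)
C=lambda u,v,z:np.round(ray(cc,(155+u/3,150+v/3),z),3)
print('handle',S(607,325,.115),S(602,585,.115))
print('rim',S(515,272,.15),S(480,583,.15))
# front lip rim: top z = .150+.2*.14
print('rimfront',S(197,207,.178),S(95,468,.178))
def mid(f,pts,z):
    p=np.array([f(*q,z) for q in pts]);print(p.tolist(),p.mean(0))
    for i in (0,1): d=p[i+1]-p[i];print('  len',np.linalg.norm(d),np.degrees(np.arctan2(d[1],d[0])))
print('red');mid(S,[(332,109),(368,116),(349,188),(309,181)],.026)
print('blue');mid(S,[(464,37),(497,37),(497,104),(461,104)],.026)
print('black');mid(S,[(560,46),(597,46),(603,115),(564,115)],.026)
print('panel');mid(S,[(578,137),(637,158),(585,264),(519,240)],.016)
print('panel scene');mid(C,[(328,92),(420,37),(457,63),(362,120)],.016)
print('deck low',C(48,446,.035),'a',C(150,225,.1),C(150,225,.11),'b',C(280,522,.1),C(280,522,.11),'free',C(387,250,.17))
for n,u,v,z in(('tape',638,315,.022),('brushpot',665,5,.07)):print(n,S(u,v,z))
print('pencil',S(290,46,.008),S(232,165,.008)); print('jar',S(178,22,.095),'bottle',S(130,43,.15),'pot',C(200,155,.07))
```

```text
handle [0.393 0.242 0.115] [0.383 0.397 0.115]
rim [0.455 0.24  0.15 ] [0.445 0.422 0.15 ]
rimfront [0.654 0.256 0.178] [0.643 0.421 0.178]
red
[[0.641, 0.022, 0.026], [0.608, 0.023, 0.026], [0.603, 0.104, 0.026], [0.637, 0.104, 0.026]] [0.62225 0.06325 0.026  ]
  len 0.033015148038438386 178.26429541107163
  len 0.08115417426109392 93.53229458389089
blue
[[0.544, -0.097, 0.026], [0.514, -0.104, 0.026], [0.5, -0.017, 0.026], [0.531, -0.01, 0.026]] [ 0.52225 -0.057    0.026  ]
  len 0.03080584360149875 -166.8659776936037
  len 0.08811923740024082 99.1416402235249
black
[[0.453, -0.105, 0.026], [0.419, -0.113, 0.026], [0.406, -0.025, 0.026], [0.44, -0.017, 0.026]] [ 0.4295 -0.065   0.026 ]
  len 0.03492849839314599 -166.75948008481282
  len 0.08895504482602433 98.40337109056081
panel
[[0.425, -0.003, 0.016], [0.373, 0.01, 0.016], [0.406, 0.128, 0.016], [0.46, 0.117, 0.016]] [0.416 0.063 0.016]
  len 0.05360037313302957 165.96375653207352
  len 0.1225275479229059 74.37576541881315
panel scene
[[0.379, 0.007, 0.016], [0.412, 0.126, 0.016], [0.467, 0.109, 0.016], [0.43, -0.01, 0.016]] [0.422 0.058 0.016]
  len 0.12349089035228468 74.50072462349918
  len 0.05756735185849707 -17.17590361574673
deck low [ 0.438 -0.42   0.035] a [ 0.409 -0.262  0.1  ] [ 0.417 -0.267  0.11 ] b [ 0.642 -0.409  0.1  ] [ 0.647 -0.413  0.11 ] free [ 0.617 -0.241  0.17 ]
tape [0.363 0.169 0.022]
brushpot [ 0.364 -0.135  0.07 ]
pencil [ 0.71  -0.066  0.008] [0.713 0.089 0.008]
jar [0.779 0.014 0.095] bottle [0.774 0.1   0.15 ] pot [ 0.369 -0.162  0.07 ]
```

Call:
{"op": "jog_arm", "data": {"rows": [{"xyz": [0.32,-0.55,0.25],"turn": [0,0,-1]},{"xyz": [0.32,-0.55,0.25],"turn": [0,0,-1]},{"xyz": [0.32,-0.55,0.25],"turn": [0,0,-1]},{"xyz": [0.32,-0.55,0.25],"turn": [0,0,-1]},{"xyz": [0.32,-0.55,0],"turn": [0,0,-1]},{"xyz": [0.32,-0.55,0],"turn": [0,0,-1]},{"xyz": [0.32,-0.55,0],"turn": [0,0,-1]},{"xyz": [0.32,-0.55,0],"turn": [0,0,-1]}], "grip": 0.4, "newtons": 40}}

```text
clock: 1.15
tcp_pos: [0.366, 0.2423, 0.2678]
ee_rot: [[-0.576, 0.817, -0.0], [0.817, 0.576, -0.0], [0.0, -0.0, -1.0]]
ft_force: [0.4, -0.0, -0.6]
finger_gap: 0.0599
gripper_force: 0.0
```

Call:
{"op": "jog_arm", "data": {"rows": [{"xyz": [0.32,-0.55,0],"turn": [0,0,-1]},{"xyz": [0.32,-0.55,0],"turn": [0,0,-1]},{"xyz": [0.32,-0.55,0],"turn": [0,0,-1]},{"xyz": [0.32,-0.55,0],"turn": [0,0,-1]},{"xyz": [0.32,-0.55,0],"turn": [0,0,-1]},{"xyz": [0.32,-0.55,0],"turn": [0,0,-1]},{"xyz": [0.32,-0.55,0],"turn": [0,0,-1]},{"xyz": [0.32,-0.55,0],"turn": [0,0,-1]}]}}

```text
clock: 2.15
tcp_pos: [0.5197, -0.0217, 0.2677]
ee_rot: [[-0.056, 0.998, -0.0], [0.998, 0.056, 0.0], [0.0, -0.0, -1.0]]
ft_force: [-1.2, -1.1, 0.1]
finger_gap: 0.0598
gripper_force: 0.0
```

Run:
```python
from h import *
s=bot.state();print(s['clock'],s['tcp_pos'],s['ee_rot'],s['joint_positions'],s['finger_gap'])
im,c=snap("wrist","w1.png");print(np.round(c['pose'],3).tolist())
```

```text
2.15 [ 0.51967252 -0.02171412  0.26769059] [[-5.55855630e-02  9.98453865e-01 -3.52326355e-04]
 [ 9.98453924e-01  5.55855872e-02  5.93656434e-05]
 [ 7.88581235e-05 -3.48481759e-04 -9.99999936e-01]] [-6.42834689e+00  1.10380273e+01  8.68153152e+01  1.13043492e-03
  8.21670981e+01 -9.61496244e+00] 0.05979989673864979
[[0.998, 0.054, 0.018, 0.515], [0.057, -0.943, -0.327, 0.062], [-0.001, 0.327, -0.945, 0.433], [0.0, 0.0, 0.0, 1.0]]
```

View pics/w1.png

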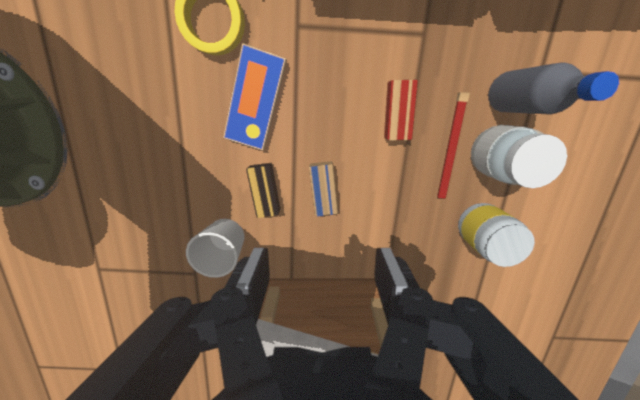

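The wrist view shows the three offcuts clear: red (401,110), blue (324,190), dark (264,191). The panel is at (255,98).

```bash
cat > m.py <<'E'
from h import *
def blocks(im,c):
    hsv=cv2.cvtColor(im,cv2.COLOR_BGR2HSV)
def quad(c,pts,z):
    p=np.array([ray(c,q,z)[:2] for q in pts]);r=cv2.minAreaRect((p*1e4).astype(np.float32))
    b=cv2.boxPoints(r)/1e4; e=[b[1]-b[0],b[2]-b[1]]; e=max(e,key=np.linalg.norm)
    return np.round(p.mean(0),4),round(np.degrees(np.arctan2(e[1],e[0]))%180,1),np.round(np.array(r[1])/1e4,3)
E
python3 - <<'E'
from m import *
c=bot.camera_model("wrist")
print('red',quad(c,[(391,80),(417,80),(412,140),(387,140)],.026))
print('blue',quad(c,[(311,165),(331,163),(338,214),(317,216)],.026))
print('dark',quad(c,[(249,167),(271,163),(279,214),(259,218)],.026))
print('panel',quad(c,[(244,45),(286,60),(263,150),(224,137)],.016))
print('pot rim',ray(c,(217,242),.07),'tape',ray(c,(208,20),.02))
E
```

```text
red (array([0.6277, 0.0534]), np.float32(93.5), array([0.036, 0.079]))
blue (array([ 0.5271, -0.0669]), np.float32(98.9), array([0.033, 0.082]))
dark (array([ 0.4364, -0.0732]), np.float32(99.1), array([0.033, 0.085]))
panel (array([0.4214, 0.0567]), np.float32(74.9), array([0.127, 0.059]))
pot rim [ 0.37513764 -0.13958695  0.07      ] tape [0.36648108 0.15063871 0.02      ]
```

Call:
{"op": "jog_arm", "data": {"rows": [{"xyz": [0.6,0.43,-1],"turn": [0,0,0]},{"xyz": [0.6,0.43,-1],"turn": [0,0,0]},{"xyz": [0.59,0.42,-1],"turn": [0,0,0]},{"xyz": [0,0,-0.8],"turn": [0,0,0]},{"xyz": [0,0,-0.45],"turn": [0,0,0]},{"xyz": [0,0,-0.17],"turn": [0,0,0]},{"xyz": [0,0,0],"turn": [0,0,0]}]}}

```text
clock: 3.08
tcp_pos: [0.6095, 0.044, 0.0317]
ee_rot: [[-0.058, 0.998, -0.0], [0.998, 0.058, 0.0], [0.0, -0.0, -1.0]]
ft_force: [-0.2, 0.2, 0.3]
finger_gap: 0.0599
gripper_force: 0.0
```

Call:
{"op": "jog_arm", "data": {"rows": [{"xyz": [0,0,0]},{"xyz": [0,0,0]},{"xyz": [0,0,0]},{"xyz": [0,0,0]},{"xyz": [0,0,0]}], "grip": -1, "newtons": 45}}

```text
validation failed for argument at $.ro...
```

Call:
{"op": "jog_arm", "data": {"rows": [{"xyz": [0.29,0.18,0],"turn": [0,0,0]},{"xyz": [0,0,-0.25],"turn": [0,0,0]},{"xyz": [0,0,-0.25],"turn": [0,0,0]},{"xyz": [0,0,0],"turn": [0,0,0]}]}}

```text
clock: 3.58
tcp_pos: [0.6255, 0.0545, -0.0002]
ee_rot: [[-0.058, 0.998, -0.003], [0.998, 0.058, -0.0], [0.0, -0.003, -1.0]]
ft_force: [0.7, -0.1, 0.0]
finger_gap: 0.0599
gripper_force: 0.0
```

Call:
{"op": "jog_arm", "data": {"rows": [{"xyz": [0,0,0],"turn": [0,0,0]},{"xyz": [0,0,0],"turn": [0,0,0]},{"xyz": [0,0,0],"turn": [0,0,0]},{"xyz": [0,0,0],"turn": [0,0,0]}], "grip": -1, "newtons": 45}}

```text
clock: 4.08
tcp_pos: [0.6274, 0.0547, 0.0027]
ee_rot: [[-0.058, 0.998, 0.002], [0.998, 0.058, 0.0], [-0.0, 0.002, -1.0]]
ft_force: [-1.3, 0.1, 6.5]
finger_gap: -0.0002
gripper_force: 3.4
```

Call:
{"op": "jog_arm", "data": {"rows": [{"xyz": [0,0,1],"turn": [0,0,0]},{"xyz": [-0.5,-0.3,1],"turn": [0,0,0]},{"xyz": [-0.5,-0.3,1],"turn": [0,0,0]}], "grip": 0.4}}

```text
clock: 4.45
tcp_pos: [0.572, 0.022, 0.1714]
ee_rot: [[-0.058, 0.998, 0.001], [0.998, 0.058, -0.0], [-0.0, 0.001, -1.0]]
ft_force: [0.2, -0.2, 0.7]
finger_gap: 0.0546
gripper_force: 0.0
```

Run:
```python
from h import *
s=bot.state();print(s['tcp_pos'])
im,c=snap("wrist","w2.png");b,_=snap("side","s2.png")
b=cv2.resize(b[170:300,220:420],None,fx=2,fy=2); o=np.zeros((400,640+400,3),np.uint8);o[:,:640]=im;o[:260,640:]=b
cv2.imwrite('pics/w2c.png',cv2.resize(o,(800,308)))
```

```text
[0.57200325 0.0220354  0.17143473]
```

View pics/w2c.png

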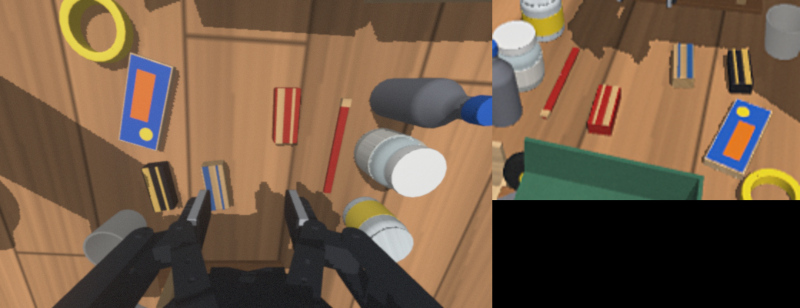

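The red block is still on the table, at w2 (371,150). I'll locate it by colour from both views.

```bash
cat >> m.py <<'E'
def corners(c,im,roi,lo,hi,z,show=True):
    """min-area rect of the biggest colour blob in roi (x0,y0,x1,y1), cast at height z"""
    x0,y0,x1,y1=roi; h=cv2.cvtColor(im[y0:y1,x0:x1],cv2.COLOR_BGR2HSV)
    m=cv2.inRange(h,np.array(lo),np.array(hi)); m=cv2.morphologyEx(m,cv2.MORPH_CLOSE,np.ones((9,9)))
    k=max(cv2.findContours(m,0,2)[0],key=cv2.contourArea)[:,0]+[x0,y0]
    return quad(c,cv2.boxPoints(cv2.minAreaRect(k.astype(np.float32))),z)
E
python3 - <<'E'
from m import *
f=1.3
c=bot.camera_model("wrist")
q=lambda P:[(u*f,v*f) for u,v in P]
print('red',quad(c,q([(274,88),(299,88),(298,144),(272,144)]),.026))
print('red foot z0 wrist bl',ray(c,(272*f,146*f),0))
cs=bot.camera_model("side"); g=lambda u,v:(220+(u*1.3-640)/2,170+v*1.3/2)
print('side',quad(cs,[g(*p) for p in[(602,85),(621,89),(611,125),(590,120)]],.026))
print('blue',quad(c,q([(202,163),(225,161),(232,207),(208,210)]),.026),'dark',quad(c,q([(143,165),(167,161),(177,207),(153,212)]),.026))
E
```

```text
red (array([0.6294, 0.0551]), np.float32(93.5), array([0.04 , 0.082]))
red foot z0 wrist bl [0.61732281 0.0020504  0.        ]
side (array([0.6223, 0.0606]), np.float32(91.7), array([0.033, 0.076]))
blue (array([ 0.5299, -0.0636]), np.float32(99.5), array([0.041, 0.086])) dark (array([ 0.4376, -0.0704]), np.float32(97.9), array([0.042, 0.09 ]))
```

Run:
```python
from h import *
c=bot.camera_model("wrist");s=bot.state();R=s['ee_rot'];t=s['tcp_pos']
print(np.round(c['pose'],3).tolist())
for d in(-.03,0,.03):
  for b in(0,.01,.05): print(d,b,proj(c,t+R[:,1]*d-R[:,2]*b)/1.3)
print(s['finger_gap'],s['ft_force'])
im=cv2.imread('pics/w2.png');cv2.imwrite('pics/w2d.png',cv2.resize(im[180:400,180:460],None,fx=2.5,fy=2.5))
cs=bot.camera_model("scene");print(proj(cs,t))
```

```text
[[0.998, 0.052, 0.028, 0.567], [0.059, -0.943, -0.327, 0.105], [0.009, 0.328, -0.945, 0.342], [0.0, 0.0, 0.0, 1.0]]
-0.03 0 [212.20573656 182.85024264]
-0.03 0.01 [210.28975295 188.48718873]
-0.03 0.05 [199.97269669 218.84062694]
0 0 [247.37413004 182.91384079]
0 0.01 [247.36499121 188.55423222]
0 0.05 [247.31578109 218.92621729]
0.03 0 [282.54248813 182.97743889]
0.03 0.01 [284.44019013 188.62127563]
0.03 0.05 [294.65880134 219.01180752]
0.059703291489986966 [ 0.47588241  0.27188198 -0.94762128]
[325.85586466 155.26740895]
```

View pics/w2d.png

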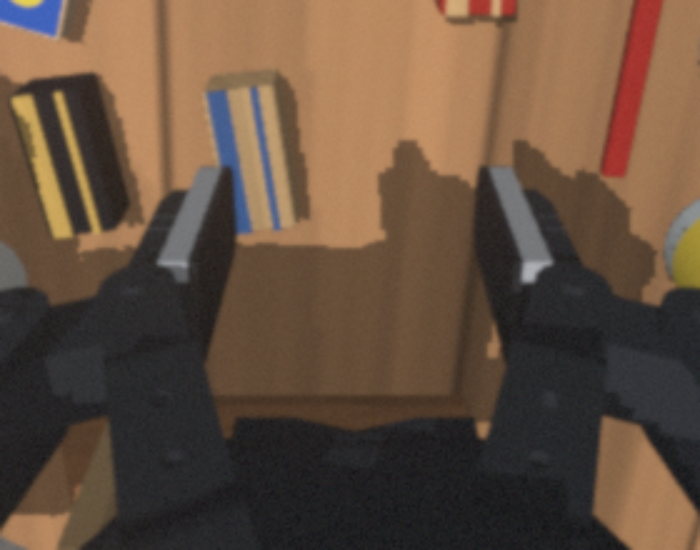

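Call:
{"op": "jog_arm", "data": {"rows": [{"xyz": [0.47,0.28,-0.5],"turn": [0,0,0]},{"xyz": [0.47,0.28,-0.5],"turn": [0,0,0]},{"xyz": [0,0,-0.5],"turn": [0,0,0]},{"xyz": [0,0,-0.5],"turn": [0,0,0]},{"xyz": [0,0,-0.4],"turn": [0,0,0]},{"xyz": [0,0,-0.4],"turn": [0,0,0]},{"xyz": [0,0,0],"turn": [0,0,0]}]}}

```text
clock: 5.42
tcp_pos: [0.6283, 0.056, -0.0001]
ee_rot: [[-0.058, 0.998, -0.003], [0.998, 0.058, -0.0], [0.0, -0.003, -1.0]]
ft_force: [0.2, 0.1, -0.5]
finger_gap: 0.0596
gripper_force: 0.0
```

Run:
```python
from h import *
s=bot.state();print(s['tcp_pos'],s['ft_force'])
b,_=snap("side","s3.png");a,_=snap("scene","c3.png");w,_=snap("wrist","w3.png")
b=cv2.resize(b[170:300,220:400],(360,260));a=cv2.resize(a[130:260,280:420],(280,260)); w=cv2.resize(w,(640,400))
o=np.zeros((600,640,3),np.uint8);o[:260,:360]=b;o[:260,360:]=a;o[260:]=w[:340]
cv2.imwrite('pics/x3.png',o)
```

```text
[ 6.28251677e-01  5.59698445e-02 -9.78484471e-05] [ 0.22380911  0.10599147 -0.50081362]
```

View pics/x3.png

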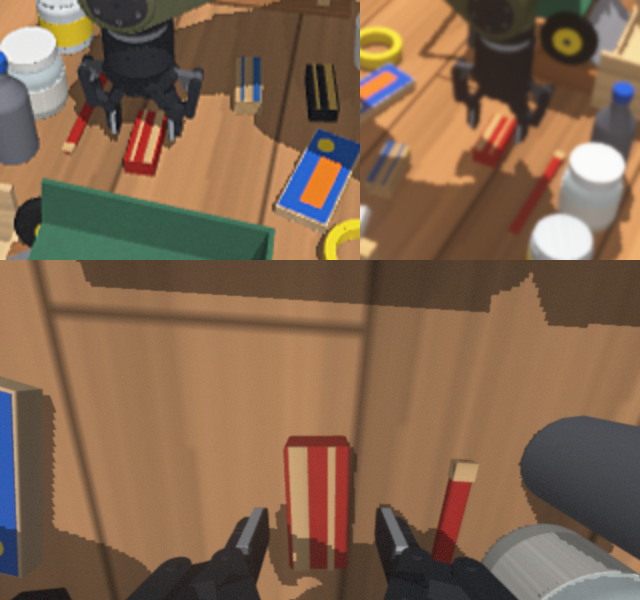

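The fingers straddle only the near end of the block; the red top spans composite (285–350, 443–570). I'll re-measure.

Run:
```python
from m import *
c=bot.camera_model("wrist");print(np.round(c['pose'],3).tolist())
print(quad(c,[(285,188),(349,186),(349,309),(290,309)],.026), ray(c,(318,186),.026),ray(c,(318,309),.026))
cs=bot.camera_model("side");g=lambda u,v:(220+u/2,170+v/2)
P=[g(143,110),g(167,117),g(152,166),g(126,160)]
for z in(.026,):print(quad(cs,P,z),[ray(cs,p,z).round(3) for p in P])
t=bot.state()['tcp_pos'];R=bot.state()['ee_rot']
for n in("side","scene"):
  cc=bot.camera_model(n);print(n,[(proj(cc,t+R[:,1]*d-R[:,2]*.005)).round(0) for d in(-.03,.03)])
```

```text
[[0.998, 0.056, 0.021, 0.625], [0.06, -0.943, -0.327, 0.14], [0.001, 0.327, -0.945, 0.168], [0.0, 0.0, 0.0, 1.0]]
(array([0.6279, 0.058 ]), np.float32(93.4), array([0.037, 0.08 ])) [0.62550702 0.09800534 0.026     ] [0.62991753 0.01855945 0.026     ]
(array([0.6224, 0.0638]), np.float32(91.7), array([0.031, 0.082])) [array([0.639, 0.023, 0.026]), array([0.608, 0.027, 0.026]), array([0.606, 0.104, 0.026]), array([0.637, 0.102, 0.026])]
side [array([304., 242.]), array([280., 239.])]
scene [array([338., 199.]), array([357., 205.])]
```

Call:
{"op": "jog_arm", "data": {"rows": [{"xyz": [0,0,0],"turn": [0,0,0]},{"xyz": [0,0,0],"turn": [0,0,0]},{"xyz": [0,0,0],"turn": [0,0,0]}], "grip": -0.3, "newtons": 45}}

```text
clock: 5.95
tcp_pos: [0.6295, 0.056, 0.0022]
ee_rot: [[-0.058, 0.998, 0.001], [0.998, 0.058, 0.0], [-0.0, 0.001, -1.0]]
ft_force: [-2.1, 0.3, 7.2]
finger_gap: 0.03
gripper_force: 3.2
```

Run:
```python
from h import *
s=bot.state();print(s['tcp_pos'],s['ft_force'],s['finger_gap'],s['gripper_force'])
b,_=snap("side","s4.png");a,_=snap("scene","c4.png");w,_=snap("wrist","w4.png")
b=cv2.resize(b[190:270,250:350],(360,288));a=cv2.resize(a[160:240,310:390],(280,288)); 
o=np.zeros((600,640,3),np.uint8);o[:288,:360]=b;o[:288,360:]=a;o[288:]=w[88:]
cv2.imwrite('pics/x4.png',o)
```

```text
[0.62951223 0.05599854 0.00220965] [-2.08837082  0.26233152  7.15274534] 0.030021015330607036 3.172113283944782
```

View pics/x4.png

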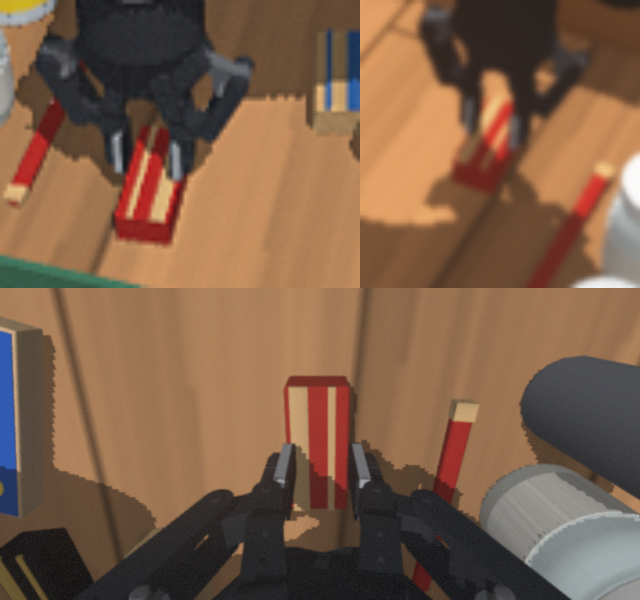

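The picture shows the tips resting on top of the block, so they stand well behind the nominal TCP. I'll reopen and go lower, watching the force.

Call:
{"op": "jog_arm", "data": {"rows": [{"xyz": [0,0,0.3],"turn": [0,0,0]},{"xyz": [0,0,0],"turn": [0,0,0]},{"xyz": [0,0,0],"turn": [0,0,0]},{"xyz": [0,0,-0.3],"turn": [0,0,0]},{"xyz": [0,0,-0.12],"turn": [0,0,0]},{"xyz": [0,0,0],"turn": [0,0,0]}], "grip": 0.4}}

```text
clock: 6.85
tcp_pos: [0.6286, 0.056, -0.0071]
ee_rot: [[-0.058, 0.998, -0.002], [0.998, 0.058, -0.0], [0.0, -0.002, -1.0]]
ft_force: [0.1, -0.2, 0.6]
finger_gap: 0.0597
gripper_force: 0.0
```

Call:
{"op": "jog_arm", "data": {"rows": [{"xyz": [0,0,-0.07],"turn": [0,0,0]},{"xyz": [0,0,0],"turn": [0,0,0]}]}}

```text
clock: 7.1
tcp_pos: [0.6292, 0.056, -0.0101]
ee_rot: [[-0.058, 0.998, -0.0], [0.998, 0.058, -0.0], [-0.0, -0.0, -1.0]]
ft_force: [0.1, -0.3, 0.7]
finger_gap: 0.0595
gripper_force: 0.0
```

Call:
{"op": "jog_arm", "data": {"rows": [{"xyz": [0,0,-0.07],"turn": [0,0,0]},{"xyz": [0,0,0],"turn": [0,0,0]}]}}

```text
clock: 7.35
tcp_pos: [0.6291, 0.056, -0.0144]
ee_rot: [[-0.058, 0.998, -0.0], [0.998, 0.058, -0.0], [0.0, -0.0, -1.0]]
ft_force: [0.8, 0.2, -0.9]
finger_gap: 0.06
gripper_force: 0.0
```

Call:
{"op": "jog_arm", "data": {"rows": [{"xyz": [0,0,-0.05],"turn": [0,0,0]},{"xyz": [0,0,0],"turn": [0,0,0]}]}}

```text
clock: 7.6
tcp_pos: [0.6291, 0.056, -0.0174]
ee_rot: [[-0.058, 0.998, -0.0], [0.998, 0.058, -0.0], [0.0, -0.0, -1.0]]
ft_force: [0.1, 0.5, 0.3]
finger_gap: 0.0596
gripper_force: 0.0
```

Call:
{"op": "jog_arm", "data": {"rows": [{"xyz": [0,0,0],"turn": [0,0,0]},{"xyz": [0,0,0],"turn": [0,0,0]},{"xyz": [0,0,0],"turn": [0,0,0]},{"xyz": [0,0,0],"turn": [0,0,0]}], "grip": -1, "newtons": 60}}

```text
clock: 8.1
tcp_pos: [0.6295, 0.056, -0.0168]
ee_rot: [[-0.058, 0.998, 0.001], [0.998, 0.058, 0.0], [0.0, 0.001, -1.0]]
ft_force: [-0.9, -0.3, 6.0]
finger_gap: 0.0344
gripper_force: 61.7
```

Call:
{"op": "jog_arm", "data": {"rows": [{"xyz": [0,0,0.4],"turn": [0,0,0]},{"xyz": [0,0,0.8],"turn": [0,0,0]},{"xyz": [0,0,0.8],"turn": [0,0,0]},{"xyz": [0,0,0.8],"turn": [0,0,0]},{"xyz": [0,0,0.8],"turn": [0,0,0]},{"xyz": [-0.38,0.75,0],"turn": [0,0,0]},{"xyz": [-0.38,0.75,0],"turn": [0,0,0]},{"xyz": [-0.38,0.75,0],"turn": [0,0,0]}]}}

```text
clock: 9.1
tcp_pos: [0.5598, 0.1922, 0.1986]
ee_rot: [[-0.058, 0.998, -0.001], [0.998, 0.058, -0.0], [-0.0, -0.001, -1.0]]
ft_force: [-0.2, -0.1, -0.2]
finger_gap: 0.0344
gripper_force: 66.0
```

Call:
{"op": "jog_arm", "data": {"rows": [{"xyz": [-0.38,0.75,0],"turn": [0,0,0]},{"xyz": [-0.38,0.75,0],"turn": [0,0,0]},{"xyz": [-0.38,0.75,0],"turn": [0,0,0]},{"xyz": [0,0,0],"turn": [0,0,0]}]}}

```text
clock: 9.6
tcp_pos: [0.4907, 0.3284, 0.1985]
ee_rot: [[-0.062, 0.998, -0.001], [0.998, 0.062, -0.0], [-0.0, -0.001, -1.0]]
ft_force: [-0.1, -0.9, -0.8]
finger_gap: 0.0347
gripper_force: 66.0
```

Run:
```python
from h import *
s=bot.state();print(s['tcp_pos'],s['finger_gap'])
b,_=snap("side","s5.png");a,_=snap("scene","c5.png");w,_=snap("wrist","w5.png")
o=np.zeros((600,640,3),np.uint8);o[:300]=np.hstack([cv2.resize(b[180:400,150:430],(380,300)),cv2.resize(a[60:260,240:413],(260,300))]);o[300:]=cv2.resize(w,(480,300))[:, :480].repeat(1,0) if 0 else np.hstack([cv2.resize(w,(480,300)),np.zeros((300,160,3),np.uint8)])
cv2.imwrite('pics/x5.png',o)
```

```text
[0.49070944 0.32841575 0.19850858] 0.03470827961768358
```

View pics/x5.png

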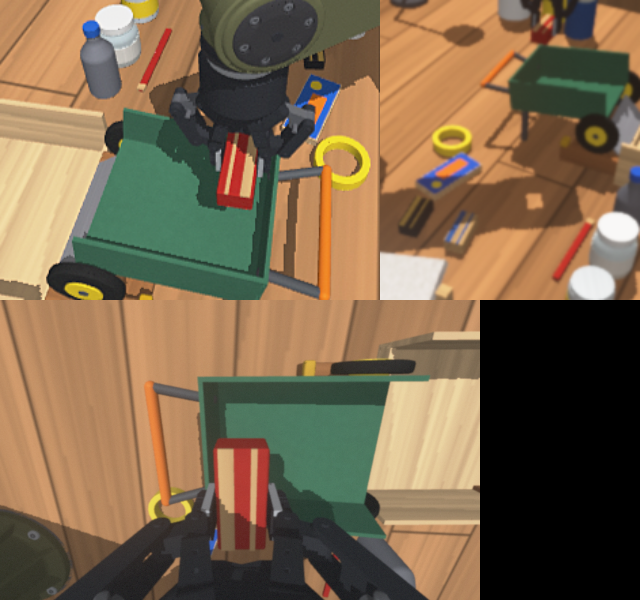

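The block is held over the cart. The wrist picture gives the handle ends at (151,383) and (165,502), and the hopper's rear-left rim corner at (199,379). I'll cast these.

Run:
```python
from h import *
c=bot.camera_model("wrist");g=lambda u,v:(u/.75,(v-300)/.75)
for n,u,v,z in(('hL',151,384,.115),('hR',165,501,.115),('rimLrear',199,379,.15),('rimLfront',427,378,.178),('rimRfront',384,535,.178),('floorL front',388,405,.115),('floorL rear',226,405,.088)):print(n,ray(c,g(u,v),z).round(4))
```

```text
hL [0.3861 0.3954 0.115 ]
hR [0.3928 0.2423 0.115 ]
rimLrear [0.4471 0.4048 0.15  ]
rimLfront [0.6431 0.4175 0.178 ]
rimRfront [0.6528 0.2557 0.178 ]
floorL front [0.6607 0.3883 0.115 ]
floorL rear [0.47   0.3736 0.088 ]
```

Call:
{"op": "jog_arm", "data": {"rows": [{"xyz": [0.12,0,-0.6],"turn": [0,0,0]},{"xyz": [0,0,-0.6],"turn": [0,0,0]},{"xyz": [0,0,-0.4],"turn": [0,0,0]},{"xyz": [0,0,-0.23],"turn": [0,0,0]},{"xyz": [0,0,0],"turn": [0,0,0]}]}}

```text
clock: 10.38
tcp_pos: [0.4998, 0.3253, 0.0886]
ee_rot: [[-0.057, 0.998, -0.001], [0.998, 0.057, -0.001], [-0.001, -0.001, -1.0]]
ft_force: [-0.0, -0.0, 0.1]
finger_gap: 0.0345
gripper_force: 66.0
```

Call:
{"op": "jog_arm", "data": {"rows": [{"xyz": [0,0,0],"turn": [0,0,0]},{"xyz": [0,0,0],"turn": [0,0,0]},{"xyz": [0,0,0.3],"turn": [0,0,0]},{"xyz": [0,0,0.8],"turn": [0,0,0]},{"xyz": [0,0,0.8],"turn": [0,0,0]},{"xyz": [0,0,0],"turn": [0,0,0]}], "grip": 0.15}}

```text
clock: 11.12
tcp_pos: [0.501, 0.3268, 0.2088]
ee_rot: [[-0.058, 0.998, 0.007], [0.998, 0.058, 0.004], [0.004, 0.008, -1.0]]
ft_force: [0.2, 0.0, -0.1]
finger_gap: 0.0489
gripper_force: 0.0
```

Run:
```python
from h import *
s=bot.state();print(s['tcp_pos'],s['finger_gap'])
b,_=snap("side","s6.png");w,_=snap("wrist","w6.png")
cv2.imwrite('pics/x6.png',np.hstack([cv2.resize(b,(400,250)),cv2.resize(w,(400,250))]))
```

```text
[0.50095606 0.32678308 0.20882263] 0.04894421935649199
```

View pics/x6.png

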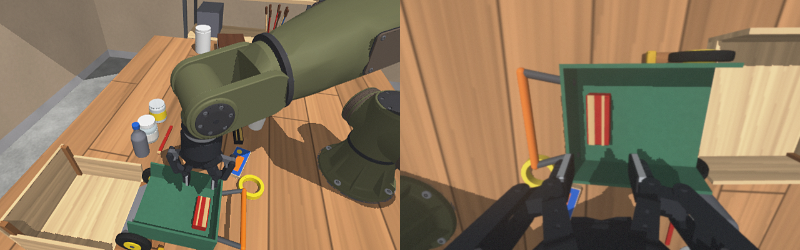

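The red block is aboard near the rear wall. Next is the blue one.

Call:
{"op": "jog_arm", "data": {"rows": [{"xyz": [0.05,-0.73,0.3],"turn": [0,0,0.18]},{"xyz": [0.05,-0.73,0],"turn": [0,0,0.18]},{"xyz": [0.05,-0.73,0],"turn": [0,0,0.18]},{"xyz": [0.05,-0.73,0],"turn": [0,0,0.18]},{"xyz": [0.05,-0.73,0],"turn": [0,0,0.18]},{"xyz": [0.05,-0.73,0],"turn": [0,0,0.18]},{"xyz": [0.05,-0.73,0],"turn": [0,0,0.18]},{"xyz": [0.05,-0.73,0],"turn": [0,0,0.18]}], "grip": 0.4}}

```text
clock: 12.22
tcp_pos: [0.5231, -0.0258, 0.2203]
ee_rot: [[-0.158, 0.987, -0.002], [0.987, 0.158, 0.0], [0.0, -0.002, -1.0]]
ft_force: [0.9, -0.3, 0.2]
finger_gap: 0.0599
gripper_force: 0.0
```

Call:
{"op": "jog_arm", "data": {"rows": [{"xyz": [0.05,-0.5,-0.6],"turn": [0,0,0]},{"xyz": [0,0,0],"turn": [0,0,0]}]}}

```text
clock: 12.48
tcp_pos: [0.5251, -0.0557, 0.182]
ee_rot: [[-0.155, 0.988, -0.006], [0.988, 0.155, 0.001], [0.002, -0.006, -1.0]]
ft_force: [-0.8, 1.0, 1.0]
finger_gap: 0.0597
gripper_force: 0.0
```

```bash
cat >> m.py <<'E'
def block(z=.026,at=None,r=70,blue=False,name="wrist",f="b.png"):
    """edges of a striped block/panel near a predicted world point: pixels that differ from the plank colour"""
    im,c=snap(name,f); u,v=proj(c,[*at,z]).astype(int)
    x0,y0=max(u-r,0),max(v-r,0); h=cv2.cvtColor(im[y0:v+r,x0:u+r],cv2.COLOR_BGR2HSV)
    m=cv2.inRange(h,(100,90,40),(130,255,255)) if blue else cv2.inRange(h,(0,0,0),(180,255,48))
    m=cv2.morphologyEx(m,cv2.MORPH_CLOSE,np.ones((7,7)))
    k=max(cv2.findContours(m,0,2)[0],key=cv2.contourArea)[:,0]+[x0,y0]
    b=cv2.boxPoints(cv2.minAreaRect(k.astype(np.float32)))
    print((u,v),b.round().tolist(),quad(c,b,z))
E
python3 - <<'E'
from m import *
s=bot.state();print(s['tcp_pos'],s['ee_rot'][:,1])
block(at=(.528,-.066),r=60,blue=True)
block(at=(.437,-.072),r=60)
cc=bot.camera_model("wrist");print(proj(cc,[.42,.057,.016]))
E
```

```text
[ 0.52511231 -0.05569359  0.1820235 ] [ 0.98784725  0.15532077 -0.00576758]
(np.int64(323), np.int64(186)) [[309.0, 152.0], [315.0, 152.0], [316.0, 215.0], [310.0, 215.0]] (array([ 0.5146, -0.066 ]), np.float32(99.7), array([0.008, 0.078]))
(np.int64(246), np.int64(179)) [[260.0, 190.0], [260.0, 190.0], [260.0, 190.0], [260.0, 190.0]] (array([ 0.4543, -0.0821]), np.float32(0.0), array([0., 0.]))
[240.88928195  60.75172447]
```

Call:
{"op": "jog_arm", "data": {"rows": [{"xyz": [0.05,-0.15,-0.6],"turn": [0,0,0.15]},{"xyz": [0,0,-0.8],"turn": [0,0,0]},{"xyz": [0,0,-0.8],"turn": [0,0,0]},{"xyz": [0,0,-0.6],"turn": [0,0,0]},{"xyz": [0,0,-0.4],"turn": [0,0,0]},{"xyz": [0,0,-0.13],"turn": [0,0,0]},{"xyz": [0,0,0],"turn": [0,0,0]}]}}

```text
clock: 13.45
tcp_pos: [0.5302, -0.0629, -0.014]
ee_rot: [[-0.169, 0.986, 0.001], [0.986, 0.169, -0.0], [-0.0, 0.001, -1.0]]
ft_force: [0.5, 0.6, 0.9]
finger_gap: 0.0598
gripper_force: 0.0
```

Call:
{"op": "jog_arm", "data": {"rows": [{"xyz": [0,0,0],"turn": [0,0,0]},{"xyz": [0,0,0],"turn": [0,0,0]},{"xyz": [0,0,0],"turn": [0,0,0]},{"xyz": [0,0,0],"turn": [0,0,0]}], "grip": -1}}

```text
clock: 13.95
tcp_pos: [0.5306, -0.0635, -0.0133]
ee_rot: [[-0.168, 0.986, 0.002], [0.986, 0.168, -0.0], [-0.001, 0.002, -1.0]]
ft_force: [0.2, 1.4, 7.1]
finger_gap: 0.0346
gripper_force: 60.7
```

Call:
{"op": "jog_arm", "data": {"rows": [{"xyz": [0,0,0.4],"turn": [0,0,0]},{"xyz": [0,0,0.8],"turn": [0,0,0]},{"xyz": [0,0,0.8],"turn": [0,0,0]},{"xyz": [0,0,0.8],"turn": [0,0,0]},{"xyz": [0,0,0.8],"turn": [0,0,0]},{"xyz": [0.06,0.73,0],"turn": [0,0,-0.2]},{"xyz": [0.06,0.73,0],"turn": [0,0,-0.2]},{"xyz": [0.06,0.73,0],"turn": [0,0,-0.2]}]}}

```text
clock: 14.95
tcp_pos: [0.5404, 0.0693, 0.2022]
ee_rot: [[-0.126, 0.992, 0.001], [0.992, 0.126, 0.0], [-0.0, 0.001, -1.0]]
ft_force: [0.7, -0.1, -0.5]
finger_gap: 0.0347
gripper_force: 60.0
```

Call:
{"op": "jog_arm", "data": {"rows": [{"xyz": [0.06,0.73,0],"turn": [0,0,-0.2]},{"xyz": [0.06,0.73,0],"turn": [0,0,-0.2]},{"xyz": [0.06,0.73,0],"turn": [0,0,-0.2]},{"xyz": [0.06,0.73,0],"turn": [0,0,-0.2]},{"xyz": [0.06,0.73,0],"turn": [0,0,-0.2]},{"xyz": [0.06,0.7,0],"turn": [0,0,0]},{"xyz": [0,0,0],"turn": [0,0,0]}]}}

```text
clock: 15.82
tcp_pos: [0.5615, 0.3314, 0.2014]
ee_rot: [[-0.06, 0.998, 0.0], [0.998, 0.06, 0.0], [0.0, 0.0, -1.0]]
ft_force: [0.5, -0.5, -0.1]
finger_gap: 0.0344
gripper_force: 59.9
```

Run:
```python
from m import *
s=bot.state();print(s['tcp_pos'],s['finger_gap'])
im,c=snap("side","s7.png")
h=cv2.cvtColor(im,cv2.COLOR_BGR2HSV);h[:260]=0;h[:,:150]=0;h[:,420:]=0
m=cv2.inRange(h,(170,120,60),(180,255,255))|cv2.inRange(h,(0,150,60),(4,255,255))
k=max(cv2.findContours(cv2.morphologyEx(m,3,np.ones((7,7))),0,2)[0],key=cv2.contourArea)
print(quad(c,cv2.boxPoints(cv2.minAreaRect(k)),.115))
```

```text
[0.56148002 0.33138236 0.20142607] 0.034383796828438284
(array([0.4947, 0.3328]), np.float32(90.9), array([0.04 , 0.089]))
```

Call:
{"op": "jog_arm", "data": {"rows": [{"xyz": [0.04,-0.03,-0.6],"turn": [0,0,0]},{"xyz": [0,0,-0.5],"turn": [0,0,0]},{"xyz": [0,0,-0.35],"turn": [0,0,0]},{"xyz": [0,0,-0.2],"turn": [0,0,0]},{"xyz": [0,0,0],"turn": [0,0,0]}]}}

```text
clock: 16.5
tcp_pos: [0.5645, 0.3265, 0.1023]
ee_rot: [[-0.057, 0.998, -0.0], [0.998, 0.057, -0.0], [-0.0, -0.0, -1.0]]
ft_force: [-0.1, -0.9, -0.9]
finger_gap: 0.0346
gripper_force: 59.9
```

Call:
{"op": "jog_arm", "data": {"rows": [{"xyz": [0,0,0],"turn": [0,0,0]},{"xyz": [0,0,0],"turn": [0,0,0]},{"xyz": [0,0,0.3],"turn": [0,0,0]},{"xyz": [0,0,0.8],"turn": [0,0,0]},{"xyz": [0,0,0.8],"turn": [0,0,0]},{"xyz": [0,0,0.3],"turn": [0,0,0]}], "grip": 0.15}}

```text
clock: 17.25
tcp_pos: [0.5651, 0.3275, 0.2393]
ee_rot: [[-0.057, 0.998, 0.005], [0.998, 0.057, 0.003], [0.002, 0.005, -1.0]]
ft_force: [0.1, 0.1, 0.6]
finger_gap: 0.0491
gripper_force: 0.0
```

Call:
{"op": "jog_arm", "data": {"rows": [{"xyz": [-0.24,-0.74,0],"turn": [0,0,0.17]},{"xyz": [-0.24,-0.74,0],"turn": [0,0,0.17]},{"xyz": [-0.24,-0.74,0],"turn": [0,0,0.17]},{"xyz": [-0.24,-0.74,0],"turn": [0,0,0.17]},{"xyz": [-0.24,-0.74,0],"turn": [0,0,0.17]},{"xyz": [-0.24,-0.74,0],"turn": [0,0,0.17]},{"xyz": [-0.24,-0.74,0],"turn": [0,0,0.17]},{"xyz": [-0.24,-0.74,0],"turn": [0,0,0.17]}], "grip": 0.35}}

```text
clock: 18.25
tcp_pos: [0.4485, -0.0293, 0.2348]
ee_rot: [[-0.152, 0.988, 0.0], [0.988, 0.152, -0.0], [-0.0, 0.0, -1.0]]
ft_force: [1.1, -1.3, 0.3]
finger_gap: 0.0575
gripper_force: 0.0
```

Call:
{"op": "jog_arm", "data": {"rows": [{"xyz": [-0.24,-0.6,-0.6],"turn": [0,0,0]},{"xyz": [0,0,0],"turn": [0,0,0]}]}}

```text
clock: 18.5
tcp_pos: [0.4332, -0.0654, 0.1969]
ee_rot: [[-0.149, 0.989, -0.003], [0.989, 0.149, 0.001], [0.001, -0.003, -1.0]]
ft_force: [-0.1, 1.0, 0.6]
finger_gap: 0.0575
gripper_force: 0.0
```

Run:
```python
from m import *
s=bot.state();print(s['tcp_pos'],s['ee_rot'][:,1])
im,c=snap("wrist","w8.png");u,v=proj(c,[.437,-.072,.026]).astype(int);print(u,v)
h=cv2.cvtColor(im,cv2.COLOR_BGR2HSV)
m=cv2.inRange(h,(0,0,0),(180,255,60))|cv2.inRange(h,(20,90,130),(32,255,255))
M=np.zeros_like(m);M[v-55:v+45,u-50:u+50]=m[v-55:v+45,u-50:u+50]
M=cv2.morphologyEx(M,2,np.ones((2,2)));M=cv2.morphologyEx(M,3,np.ones((7,7)))
n,l,st,ce=cv2.connectedComponentsWithStats(M);print(st[1:],ce[1:].round())
i=np.argmin([np.hypot(*(ce[j]-[u,v])) if st[j,4]>300 else 1e9 for j in range(n)])
k=np.argwhere(l==i)[:,::-1].astype(np.float32);print(quad(c,cv2.boxPoints(cv2.minAreaRect(k)),.026))
cv2.imwrite('pics/d8.png',np.hstack([cv2.resize(im[v-70:v+70,u-80:u+80],(400,350)),cv2.cvtColor(cv2.resize(M[v-70:v+70,u-80:u+80],(400,350)),8)]))
```

```text
[ 0.43321723 -0.06539303  0.19688733] [ 0.98887567  0.14871103 -0.00315222]
324 180
[[308 149  10  62 495]
 [325 149   5  62 222]] [[313. 179.]
 [327. 178.]]
(array([ 0.4226, -0.0747]), np.float32(100.2), array([0.011, 0.079]))
```

View pics/d8.png

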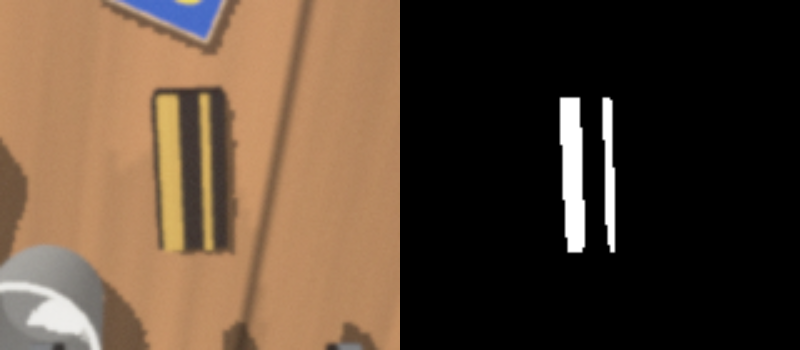

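The dark block sits at crop (192,172), within 3 px of the prediction.

Call:
{"op": "jog_arm", "data": {"rows": [{"xyz": [0.03,-0.1,-0.6],"turn": [0,0,0.15]},{"xyz": [0,0,-0.8],"turn": [0,0,0]},{"xyz": [0,0,-0.8],"turn": [0,0,0]},{"xyz": [0,0,-0.7],"turn": [0,0,0]},{"xyz": [0,0,-0.4],"turn": [0,0,0]},{"xyz": [0,0,-0.2],"turn": [0,0,0]},{"xyz": [0,0,-0.06],"turn": [0,0,0]},{"xyz": [0,0,0],"turn": [0,0,0]}]}}

```text
clock: 19.55
tcp_pos: [0.4373, -0.07, -0.0145]
ee_rot: [[-0.162, 0.987, 0.001], [0.987, 0.162, -0.0], [-0.0, 0.001, -1.0]]
ft_force: [0.1, 0.2, 0.4]
finger_gap: 0.0576
gripper_force: 0.0
```

Call:
{"op": "jog_arm", "data": {"rows": [{"xyz": [0,0,0],"turn": [0,0,0]},{"xyz": [0,0,0],"turn": [0,0,0]},{"xyz": [0,0,0],"turn": [0,0,0]},{"xyz": [0,0,0],"turn": [0,0,0]}], "grip": -1}}

```text
clock: 20.05
tcp_pos: [0.4373, -0.0701, -0.0143]
ee_rot: [[-0.162, 0.987, 0.002], [0.987, 0.162, -0.0], [-0.001, 0.001, -1.0]]
ft_force: [-2.5, 1.5, 9.6]
finger_gap: 0.035
gripper_force: 60.6
```

Call:
{"op": "jog_arm", "data": {"rows": [{"xyz": [0,0,0.4],"turn": [0,0,0]},{"xyz": [0,0,0.8],"turn": [0,0,0]},{"xyz": [0,0,0.8],"turn": [0,0,0]},{"xyz": [0,0,0.8],"turn": [0,0,0]},{"xyz": [0,0,0.8],"turn": [0,0,0]},{"xyz": [0.3,0.67,0],"turn": [0,0,-0.2]},{"xyz": [0.3,0.67,0],"turn": [0,0,-0.2]},{"xyz": [0.3,0.67,0],"turn": [0,0,-0.2]}]}}

```text
clock: 21.05
tcp_pos: [0.491, 0.0518, 0.2013]
ee_rot: [[-0.12, 0.993, 0.001], [0.993, 0.12, 0.0], [-0.0, 0.001, -1.0]]
ft_force: [-0.1, -0.2, -1.0]
finger_gap: 0.0346
gripper_force: 60.2
```

Call:
{"op": "jog_arm", "data": {"rows": [{"xyz": [0.3,0.67,0],"turn": [0,0,-0.2]},{"xyz": [0.3,0.67,0],"turn": [0,0,-0.2]},{"xyz": [0.3,0.67,0],"turn": [0,0,-0.2]},{"xyz": [0.3,0.67,0],"turn": [0,0,-0.2]},{"xyz": [0.3,0.67,0],"turn": [0,0,-0.2]},{"xyz": [0.3,0.67,0],"turn": [0,0,0]},{"xyz": [0.3,0.67,0],"turn": [0,0,0]},{"xyz": [0,0,0],"turn": [0,0,0]}]}}

```text
clock: 22.05
tcp_pos: [0.6165, 0.3342, 0.1996]
ee_rot: [[-0.053, 0.999, -0.001], [0.999, 0.053, -0.0], [-0.0, -0.001, -1.0]]
ft_force: [0.3, -0.5, -0.6]
finger_gap: 0.0348
gripper_force: 60.2
```

Run:
```python
from m import *
s=bot.state();print(s['tcp_pos'],s['finger_gap'])
im,c=snap("side","s9.png")
h=cv2.cvtColor(im,cv2.COLOR_BGR2HSV);h[:255]=0;h[:,:150]=0;h[:,370:]=0
for n,m in(('red',cv2.inRange(h,(170,120,60),(180,255,255))|cv2.inRange(h,(0,150,60),(4,255,255))),('blue',cv2.inRange(h,(104,100,50),(125,255,255)))):
  k=max(cv2.findContours(cv2.morphologyEx(m,3,np.ones((9,9))),0,2)[0],key=cv2.contourArea)
  print(n,cv2.contourArea(k),quad(c,cv2.boxPoints(cv2.minAreaRect(k)),.118))
```

```text
[0.61651807 0.33419679 0.1995528 ] 0.03475048164115954
red 1105.0 (array([0.4945, 0.3345]), np.float32(91.1), array([0.039, 0.089]))
blue 617.0 (array([0.5557, 0.3238]), np.float32(93.3), array([0.027, 0.082]))
```

Call:
{"op": "jog_arm", "data": {"rows": [{"xyz": [0.06,-0.05,-0.5],"turn": [0,0,0]},{"xyz": [0,0,-0.5],"turn": [0,0,0]},{"xyz": [0,0,-0.35],"turn": [0,0,0]},{"xyz": [0,0,-0.15],"turn": [0,0,0]},{"xyz": [0,0,0],"turn": [0,0,0]}]}}

```text
clock: 22.72
tcp_pos: [0.6203, 0.3285, 0.1111]
ee_rot: [[-0.05, 0.999, -0.0], [0.999, 0.05, -0.0], [-0.0, -0.0, -1.0]]
ft_force: [1.0, 0.9, 0.4]
finger_gap: 0.0345
gripper_force: 60.2
```

Call:
{"op": "jog_arm", "data": {"rows": [{"xyz": [0,0,0],"turn": [0,0,0]},{"xyz": [0,0,0],"turn": [0,0,0]},{"xyz": [0,0,0.3],"turn": [0,0,0]},{"xyz": [0,0,0.8],"turn": [0,0,0]},{"xyz": [-0.2,0,0.8],"turn": [0,0,0]},{"xyz": [-0.5,0,0.3],"turn": [0,0,0]}], "grip": 0.12}}

```text
clock: 23.48
tcp_pos: [0.5789, 0.3291, 0.2474]
ee_rot: [[-0.05, 0.999, 0.005], [0.999, 0.05, 0.003], [0.002, 0.005, -1.0]]
ft_force: [-0.2, 0.3, -0.6]
finger_gap: 0.0479
gripper_force: 0.0
```

Run:
```python
from m import *
s=bot.state();print(s['tcp_pos'],s['finger_gap'])
im,c=snap("side","s10.png");a,ca=snap("scene","c10.png");w,cw=snap("wrist","w10.png")
o=np.vstack([np.hstack([cv2.resize(im[150:],(400,156)),np.zeros((156,400,3),np.uint8)]),np.hstack([cv2.resize(a,(400,250)),cv2.resize(w,(400,250))])])
o[:156,400:]=cv2.resize(im[240:400,150:410],(400,246))[45:201]
cv2.imwrite('pics/x10.png',o)
```

```text
[0.57888413 0.32908218 0.24742105] 0.04789929689087341
```

View pics/x10.png

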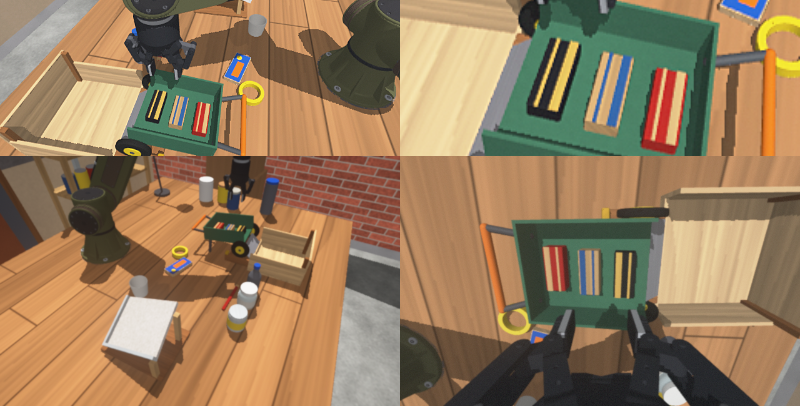

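All three offcuts are aboard in a row and the bench has no others. The arm goes to the handle next.

Call:
{"op": "jog_arm", "data": {"rows": [{"xyz": [-0.79,-0.04,0],"turn": [0,0,0]},{"xyz": [-0.79,-0.04,0],"turn": [0,0,0]},{"xyz": [-0.79,-0.04,0],"turn": [0,0,0]},{"xyz": [-0.79,-0.04,0],"turn": [0,0,0]},{"xyz": [0,0,-0.7],"turn": [0,0,0]},{"xyz": [0,0,-0.5],"turn": [0,0,0]},{"xyz": [0,0,0],"turn": [0,0,0]}], "grip": 0}}

```text
clock: 24.5
tcp_pos: [0.3883, 0.3189, 0.1693]
ee_rot: [[-0.051, 0.999, -0.003], [0.999, 0.051, -0.002], [-0.002, -0.003, -1.0]]
ft_force: [-0.0, -0.3, 1.0]
finger_gap: 0.0428
gripper_force: 0.0
```

Run:
```python
from m import *
s=bot.state();print(s['tcp_pos'],s['finger_gap'])
for n in("wrist","side"):
  im,c=snap(n,n+"11.png")
  h=cv2.cvtColor(im,cv2.COLOR_BGR2HSV)
  m=cv2.inRange(h,(7,200,110),(14,255,255))
  for k in cv2.findContours(cv2.morphologyEx(m,3,np.ones((5,5))),0,2)[0]:
    if cv2.contourArea(k)>150:
      r=cv2.minAreaRect(k);b=cv2.boxPoints(r);print(n,r,quad(c,b,.117))
```

```text
[0.38830083 0.31889691 0.16926921] 0.0427637531952983
side ((389.0256042480469, 351.00067138671875), (8.40749454498291, 96.17353057861328), 1.468800663948059) (array([0.3893, 0.3215]), np.float32(92.9), array([0.014, 0.159]))
```

Call:
{"op": "jog_arm", "data": {"rows": [{"xyz": [0,0,-0.6],"turn": [0,0,0]},{"xyz": [0,0,-0.5],"turn": [0,0,0]},{"xyz": [0,0,-0.4],"turn": [0,0,0]},{"xyz": [0,0,0],"turn": [0,0,0]}]}}

```text
clock: 25.1
tcp_pos: [0.3889, 0.3193, 0.0808]
ee_rot: [[-0.051, 0.999, -0.001], [0.999, 0.051, -0.001], [-0.001, -0.001, -1.0]]
ft_force: [0.0, -0.1, 0.5]
finger_gap: 0.0425
gripper_force: 0.0
```

Call:
{"op": "jog_arm", "data": {"rows": [{"xyz": [0,0,0],"turn": [0,0,0]},{"xyz": [0,0,0],"turn": [0,0,0]},{"xyz": [0,0,0],"turn": [0,0,0]},{"xyz": [0,0,0],"turn": [0,0,0]}], "grip": -1, "newtons": 50}}

```text
clock: 25.6
tcp_pos: [0.3895, 0.3199, 0.0824]
ee_rot: [[-0.051, 0.999, 0.002], [0.999, 0.051, 0.002], [0.001, 0.003, -1.0]]
ft_force: [-0.9, -0.7, 7.0]
finger_gap: 0.0119
gripper_force: 48.7
```

Run:
```python
import numpy as np
t=np.arange(0,1.2001,.05);a=np.arctan2(30,262)+t;r=np.hypot(262,30)
x=-r*np.cos(a);z=r*np.sin(a);dx,dz=np.diff(x)/60,np.diff(z)/60
for i in range(24):print(i,*np.round([dx[i]*np.cos(.052),dx[i]*np.sin(.052),dz[i]],2))
```

```text
0 0.03 0.0 0.22
1 0.04 0.0 0.22
2 0.05 0.0 0.21
3 0.06 0.0 0.21
4 0.07 0.0 0.21
5 0.08 0.0 0.2
6 0.09 0.0 0.2
7 0.1 0.01 0.19
8 0.11 0.01 0.19
9 0.12 0.01 0.18
10 0.13 0.01 0.18
11 0.14 0.01 0.17
12 0.15 0.01 0.16
13 0.16 0.01 0.15
14 0.16 0.01 0.15
15 0.17 0.01 0.14
16 0.18 0.01 0.13
17 0.18 0.01 0.12
18 0.19 0.01 0.11
19 0.19 0.01 0.1
20 0.2 0.01 0.09
21 0.2 0.01 0.08
22 0.21 0.01 0.07
23 0.21 0.01 0.06
```

Call:
{"op": "jog_arm", "data": {"rows": [{"xyz": [0.03,0,0.22],"turn": [0,0,0]},{"xyz": [0.04,0,0.22],"turn": [0,0,0]},{"xyz": [0.05,0,0.21],"turn": [0,0,0]},{"xyz": [0.06,0,0.21],"turn": [0,0,0]},{"xyz": [0.07,0,0.21],"turn": [0,0,0]},{"xyz": [0.08,0,0.2],"turn": [0,0,0]},{"xyz": [0.09,0,0.2],"turn": [0,0,0]},{"xyz": [0.1,0.01,0.19],"turn": [0,0,0]}]}}

```text
clock: 26.6
tcp_pos: [0.4201, 0.3217, 0.1817]
ee_rot: [[-0.052, 0.999, 0.001], [0.999, 0.052, 0.004], [0.004, 0.002, -1.0]]
ft_force: [0.5, 14.3, -5.8]
finger_gap: 0.0119
gripper_force: 48.8
```

Run:
```python
from m import *
s=bot.state();print(s['tcp_pos'],s['finger_gap'],s['ft_force'])
im,c=snap("side","s12.png")
h=cv2.cvtColor(im,cv2.COLOR_BGR2HSV);m=cv2.inRange(h,(7,200,110),(14,255,255))
for k in cv2.findContours(m,0,2)[0]:
    if cv2.contourArea(k)>100: print(cv2.minAreaRect(k))
print(proj(c,s['tcp_pos']+[0,0,.034]))
```

```text
[0.4200614  0.3216993  0.18165133] 0.011928838451904974 [ 0.45136858 14.29570435 -5.80785924]
((375.1239013671875, 329.5259704589844), (10.11622142791748, 77.14139556884766), 2.38594388961792)
[376.52397718 309.55357806]
```

Call:
{"op": "jog_arm", "data": {"rows": [{"xyz": [0.11,0.02,0.19],"turn": [0,0,0]},{"xyz": [0.12,0.02,0.18],"turn": [0,0,0]},{"xyz": [0.13,0.02,0.18],"turn": [0,0,0]},{"xyz": [0.14,0.02,0.17],"turn": [0,0,0]},{"xyz": [0.15,0.02,0.16],"turn": [0,0,0]},{"xyz": [0.16,0.02,0.15],"turn": [0,0,0]},{"xyz": [0.16,0.02,0.15],"turn": [0,0,0]},{"xyz": [0.17,0.02,0.14],"turn": [0,0,0]}]}}

```text
clock: 27.65
tcp_pos: [0.4875, 0.3278, 0.2626]
ee_rot: [[-0.051, 0.999, -0.001], [0.999, 0.051, -0.003], [-0.003, -0.001, -1.0]]
ft_force: [-15.0, -20.8, 16.2]
finger_gap: 0.012
gripper_force: 50.9
```

Call:
{"op": "jog_arm", "data": {"rows": [{"xyz": [0.18,0.01,0.13],"turn": [0,0,0]},{"xyz": [0.18,0.01,0.12],"turn": [0,0,0]},{"xyz": [0.19,0.01,0.11],"turn": [0,0,0]},{"xyz": [0.19,0.01,0.1],"turn": [0,0,0]},{"xyz": [0.2,0.01,0.09],"turn": [0,0,0]},{"xyz": [0.2,0.01,0.08],"turn": [0,0,0]},{"xyz": [0.21,0.01,0.07],"turn": [0,0,0]},{"xyz": [0.21,0.01,0.06],"turn": [0,0,0]}]}}

```text
clock: 28.65
tcp_pos: [0.5821, 0.334, 0.3076]
ee_rot: [[-0.051, 0.999, 0.002], [0.999, 0.051, 0.001], [0.0, 0.002, -1.0]]
ft_force: [-0.1, 2.2, 3.4]
finger_gap: 0.0119
gripper_force: 53.0
```

Call:
{"op": "jog_arm", "data": {"rows": [{"xyz": [0,0,0],"turn": [0,0,0]},{"xyz": [0,0,0],"turn": [0,0,0]},{"xyz": [0,0,0],"turn": [0,0,0]},{"xyz": [0,0,0],"turn": [0,0,0]},{"xyz": [0,0,0],"turn": [0,0,0]},{"xyz": [0,0,0],"turn": [0,0,0]},{"xyz": [0,0,0],"turn": [0,0,0]},{"xyz": [0,0,0],"turn": [0,0,0]}]}}

```text
clock: 29.65
tcp_pos: [0.582, 0.3336, 0.3075]
ee_rot: [[-0.051, 0.999, 0.003], [0.999, 0.051, -0.0], [-0.0, 0.003, -1.0]]
ft_force: [-1.2, -6.1, 6.0]
finger_gap: 0.0118
gripper_force: 53.7
```

Run:
```python
from m import *
snap("side","s13.png");snap("scene","c13.png")
im,c=snap("side","s13.png")
h=cv2.cvtColor(im,cv2.COLOR_BGR2HSV)
for n,m in(('red',cv2.inRange(h,(170,120,60),(180,255,255))|cv2.inRange(h,(0,150,60),(4,255,255))),('blue',cv2.inRange(h,(104,100,50),(125,255,255))),('orange',cv2.inRange(h,(7,200,110),(14,255,255))),('black',cv2.inRange(h,(0,0,0),(180,255,50)))):
  for k in cv2.findContours(cv2.morphologyEx(m,3,np.ones((5,5))),0,2)[0]:
    if cv2.contourArea(k)>80: print(n,cv2.contourArea(k),np.round(cv2.minAreaRect(k)[0]))
```

```text
blue 987.0 [380. 257.]
orange 632.5 [246. 262.]
black 886.0 [213. 385.]
black 593.5 [168. 332.]
black 147.0 [267. 289.]
black 491.5 [596. 246.]
black 7888.0 [245. 180.]
black 112.0 [230. 106.]
black 311.5 [375.  83.]
black 137.0 [375.  15.]
```

Run:
```python
from m import *
a,ca=snap("scene","c13.png");b,cb=bot.snapshot("side"),bot.camera_model("side");b=np.array(b)
for nm,im,c in(("scene",a,ca),("side",b,cb)):
  print(nm,[proj(c,[x,y,z]).round() for x,y,z in((.7,.21,.03),(.7,.46,.03),(.95,.21,.15),(.95,.46,.15))])
  h=cv2.cvtColor(im,cv2.COLOR_BGR2HSV)
  for n,m in(('red',cv2.inRange(h,(165,130,30),(180,255,255))|cv2.inRange(h,(0,190,30),(5,255,255))),('blue',cv2.inRange(h,(102,100,40),(128,255,255)))):
    for k in cv2.findContours(cv2.morphologyEx(m,3,np.ones((5,5))),0,2)[0]:
      if cv2.contourArea(k)>25: q=np.round(cv2.minAreaRect(k)[0]);print(n,cv2.contourArea(k),q,ray(c,q,.03).round(2))
```

```text
scene [array([391., 173.]), array([417., 132.]), array([490., 169.]), array([506., 122.])]
red 46.0 [361. 238.] [ 0.72 -0.06  0.03]
red 91.5 [416. 147.] [0.72 0.38 0.03]
blue 73.0 [412. 176.] [0.76 0.23 0.03]
blue 362.5 [285. 175.] [0.43 0.05 0.03]
blue 69.5 [369.  67.] [0.36 0.85 0.03]
blue 167.0 [436.  40.] [0.53 1.31 0.03]
blue 66.5 [106.  47.] [-0.8   0.41  0.03]
side [array([239., 283.]), array([180., 412.]), array([110., 224.]), array([  4., 344.])]
red 31.5 [471. 100.] [ 0.16 -0.73  0.03]
blue 986.0 [380. 257.] [0.42 0.08 0.03]
```

Call:
{"op": "jog_arm", "data": {"rows": [{"xyz": [-0.21,-0.01,-0.06],"turn": [0,0,0]},{"xyz": [-0.21,-0.01,-0.07],"turn": [0,0,0]},{"xyz": [-0.2,-0.01,-0.08],"turn": [0,0,0]},{"xyz": [-0.2,-0.01,-0.09],"turn": [0,0,0]},{"xyz": [-0.19,-0.01,-0.1],"turn": [0,0,0]},{"xyz": [-0.19,-0.01,-0.11],"turn": [0,0,0]},{"xyz": [-0.18,-0.01,-0.12],"turn": [0,0,0]},{"xyz": [-0.18,-0.01,-0.13],"turn": [0,0,0]}]}}

```text
clock: 30.9
tcp_pos: [0.4881, 0.3297, 0.2606]
ee_rot: [[-0.051, 0.999, 0.002], [0.999, 0.051, 0.001], [0.001, 0.002, -1.0]]
ft_force: [-6.3, -2.8, 8.4]
finger_gap: 0.012
gripper_force: 53.4
```

Run:
```python
from m import *
s=bot.state();print(s['tcp_pos'],s['ft_force'])
a,_=snap("scene","c14.png");b,_=snap("side","s14.png")
cv2.imwrite('pics/x14.png',np.hstack([cv2.resize(b[180:400,0:300],(440,322)),cv2.resize(a[80:220,330:486],(359,322))]))
```

```text
[0.48809102 0.32973953 0.26063415] [-6.27353317 -2.82946219  8.38102381]
```

View pics/x14.png

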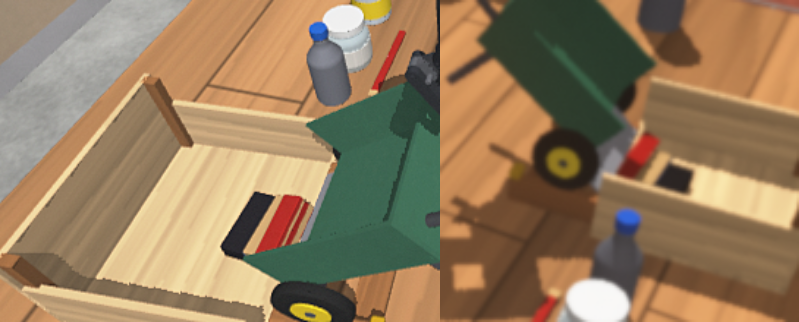

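All three have tipped into the crate, with the red one nearest the near wall. I'll finish lowering.

Call:
{"op": "jog_arm", "data": {"rows": [{"xyz": [-0.17,-0.02,-0.14],"turn": [0,0,0]},{"xyz": [-0.16,-0.02,-0.15],"turn": [0,0,0]},{"xyz": [-0.16,-0.02,-0.15],"turn": [0,0,0]},{"xyz": [-0.15,-0.02,-0.16],"turn": [0,0,0]},{"xyz": [-0.14,-0.02,-0.17],"turn": [0,0,0]},{"xyz": [-0.13,-0.02,-0.18],"turn": [0,0,0]},{"xyz": [-0.12,-0.02,-0.18],"turn": [0,0,0]},{"xyz": [-0.11,-0.02,-0.19],"turn": [0,0,0]}]}}

```text
clock: 32.0
tcp_pos: [0.4204, 0.323, 0.1816]
ee_rot: [[-0.052, 0.999, 0.004], [0.999, 0.052, 0.007], [0.007, 0.004, -1.0]]
ft_force: [5.2, 28.1, -3.7]
finger_gap: 0.0116
gripper_force: 50.7
```

Call:
{"op": "jog_arm", "data": {"rows": [{"xyz": [-0.1,-0.01,-0.19],"turn": [0,0,0]},{"xyz": [-0.09,0,-0.2],"turn": [0,0,0]},{"xyz": [-0.08,0,-0.2],"turn": [0,0,0]},{"xyz": [-0.07,0,-0.21],"turn": [0,0,0]},{"xyz": [-0.06,0,-0.21],"turn": [0,0,0]},{"xyz": [-0.05,0,-0.21],"turn": [0,0,0]},{"xyz": [-0.04,0,-0.2],"turn": [0,0,0]},{"xyz": [0,0,0],"turn": [0,0,0]}]}}

```text
clock: 33.0
tcp_pos: [0.3908, 0.3197, 0.0944]
ee_rot: [[-0.051, 0.999, 0.001], [0.999, 0.051, 0.001], [0.001, 0.001, -1.0]]
ft_force: [1.6, 5.9, -2.1]
finger_gap: 0.0118
gripper_force: 50.2
```

Call:
{"op": "jog_arm", "data": {"rows": [{"xyz": [-0.02,0,-0.1],"turn": [0,0,0]},{"xyz": [0,0,-0.08],"turn": [0,0,0]},{"xyz": [0,0,0],"turn": [0,0,0]}]}}

```text
clock: 33.38
tcp_pos: [0.3895, 0.3198, 0.0844]
ee_rot: [[-0.051, 0.999, 0.001], [0.999, 0.051, 0.001], [0.001, 0.001, -1.0]]
ft_force: [-0.7, 5.0, 1.1]
finger_gap: 0.0124
gripper_force: 51.2
```

Call:
{"op": "jog_arm", "data": {"rows": [{"xyz": [0,0,0],"turn": [0,0,0]},{"xyz": [0,0,0],"turn": [0,0,0]},{"xyz": [0,0,0],"turn": [0,0,0]},{"xyz": [0,0,0.4],"turn": [0,0,0]},{"xyz": [0,0,0.7],"turn": [0,0,0]},{"xyz": [0,0,0.7],"turn": [0,0,0]},{"xyz": [0,0,0.7],"turn": [0,0,0]}], "grip": 0}}

```text
clock: 34.25
tcp_pos: [0.3891, 0.3192, 0.2356]
ee_rot: [[-0.051, 0.999, -0.0], [0.999, 0.051, -0.0], [-0.0, -0.0, -1.0]]
ft_force: [-0.1, -0.2, 0.7]
finger_gap: 0.0428
gripper_force: 0.0
```

Run:
```python
from m import *
s=bot.state();print(s['tcp_pos'],s['finger_gap'])
D={}
for nm in("scene","side"):
  im,c=snap(nm,nm+"15.png");h=cv2.cvtColor(im,cv2.COLOR_BGR2HSV)
  for n,m in(('red',cv2.inRange(h,(165,130,30),(180,255,255))|cv2.inRange(h,(0,190,30),(5,255,255))),('blue',cv2.inRange(h,(102,100,40),(128,255,255))),('orange',cv2.inRange(h,(7,200,110),(14,255,255)))):
    for k in cv2.findContours(cv2.morphologyEx(m,3,np.ones((5,5))),0,2)[0]:
      if cv2.contourArea(k)>60:
        r=cv2.minAreaRect(k);q=r[0];print(nm,n,cv2.contourArea(k),np.round(q),np.round(r[1]),[ray(c,q,z)[:2].round(3) for z in(.016,.04,.06,.115)])
```

```text
[0.38911274 0.31915088 0.2356215 ] 0.04284242477523646
scene red 106.0 [367. 227.] [ 4. 41.] [array([ 0.719, -0.011]), array([ 0.725, -0.031]), array([ 0.73 , -0.048]), array([ 0.744, -0.096])]
scene red 95.5 [416. 147.] [ 6. 20.] [array([0.721, 0.395]), array([0.727, 0.361]), array([0.732, 0.333]), array([0.746, 0.255])]
scene blue 74.5 [412. 176.] [10.  9.] [array([0.754, 0.246]), array([0.759, 0.217]), array([0.764, 0.192]), array([0.775, 0.126])]
scene blue 90.0 [290. 171.] [13. 25.] [array([0.421, 0.081]), array([0.437, 0.058]), array([0.45 , 0.038]), array([ 0.487, -0.016])]
scene blue 325.0 [373.  73.] [16. 23.] [array([0.382, 0.833]), array([0.399, 0.784]), array([0.414, 0.744]), array([0.453, 0.633])]
scene blue 165.0 [436.  40.] [10. 20.] [array([0.519, 1.351]), array([0.532, 1.285]), array([0.543, 1.231]), array([0.572, 1.081])]
scene blue 71.5 [106.  47.] [27.  4.] [array([-0.837,  0.431]), array([-0.78 ,  0.396]), array([-0.732,  0.366]), array([-0.601,  0.286])]
side red 842.5 [192. 337.] [19. 51.] [array([0.746, 0.335]), array([0.735, 0.344]), array([0.726, 0.353]), array([0.7  , 0.375])]
side red 152.0 [265. 221.] [ 5. 44.] [array([0.711, 0.015]), array([0.701, 0.036]), array([0.693, 0.054]), array([0.671, 0.103])]
side red 126.0 [371.  87.] [41.  4.] [array([ 0.539, -0.783]), array([ 0.535, -0.733]), array([ 0.532, -0.691]), array([ 0.524, -0.577])]
side blue 71.5 [369. 273.] [21.  8.] [array([0.436, 0.115]), array([0.437, 0.133]), array([0.437, 0.147]), array([0.437, 0.188])]
side blue 117.0 [217. 201.] [12. 12.] [array([ 0.857, -0.026]), array([ 0.842, -0.003]), array([0.83 , 0.016]), array([0.796, 0.068])]
side blue 103.5 [368.  98.] [ 3. 36.] [array([ 0.541, -0.689]), array([ 0.537, -0.643]), array([ 0.534, -0.604]), array([ 0.526, -0.497])]
side orange 688.5 [389. 350.] [ 8. 98.] [array([0.38 , 0.278]), array([0.382, 0.289]), array([0.384, 0.299]), array([0.389, 0.327])]
```

Run:
```python
from m import *
cs=bot.camera_model("side");cc=bot.camera_model("scene")
print(ray(cs,(227,288),.03),'side wall corner top',ray(cs,(230,273),.1), ray(cc,(330+655*.4345,80+80*.4345),.1),ray(cc,(330+605*.4345,80+178*.4345),.1))
im=cv2.imread('pics/side15.png');h=cv2.cvtColor(im,cv2.COLOR_BGR2HSV)
m=cv2.inRange(h,(165,130,30),(180,255,255))|cv2.inRange(h,(0,190,30),(5,255,255));m[:300]=0
k=max(cv2.findContours(cv2.morphologyEx(m,3,np.ones((5,5))),0,2)[0],key=cv2.contourArea)
b=cv2.boxPoints(cv2.minAreaRect(k))
for p in b:print(p.round(),[ray(cs,p,z)[:2].round(3) for z in(.035,.05,.065)])
# panel, scene: unoccluded?
w,cw=snap("wrist","w16.png");print(proj(cw,[.42,.057,.016]))
```

```text
[0.71891617 0.22670549 0.03      ] side wall corner top [0.69689985 0.23510957 0.1       ] [1.26980579 0.78971262 0.1       ] [1.20540781 0.48566455 0.1       ]
[172. 356.] [array([0.755, 0.382]), array([0.748, 0.387]), array([0.741, 0.392])]
[195. 310.] [array([0.757, 0.29 ]), array([0.75 , 0.297]), array([0.743, 0.305])]
[212. 319.] [array([0.717, 0.3  ]), array([0.711, 0.307]), array([0.704, 0.314])]
[189. 365.] [array([0.719, 0.389]), array([0.712, 0.394]), array([0.706, 0.399])]
[330.04979951 317.96929083]
```

Red rests inside the crate at about (0.73, 0.35), and the handle is back at its rest pixel. Now the panel.

Call:
{"op": "jog_arm", "data": {"rows": [{"xyz": [0.1,-0.73,0],"turn": [0,0,-0.75]},{"xyz": [0.1,-0.73,0],"turn": [0,0,-0.75]},{"xyz": [0.1,-0.73,0],"turn": [0,0,-0.75]},{"xyz": [0.1,-0.73,0],"turn": [0,0,-0.75]},{"xyz": [0.1,-0.73,0],"turn": [0,0,-0.75]},{"xyz": [0.05,-0.73,0],"turn": [0,0,-0.75]},{"xyz": [0,0,0],"turn": [0,0,0]}], "grip": 0.9}}

```text
clock: 35.28
tcp_pos: [0.422, 0.0545, 0.2331]
ee_rot: [[0.264, 0.965, -0.002], [0.965, -0.264, -0.0], [-0.001, -0.002, -1.0]]
ft_force: [-0.6, 0.0, -0.6]
finger_gap: 0.0811
gripper_force: 0.0
```

Run:
```python
from m import *
s=bot.state();print(s['tcp_pos'],s['ee_rot'][:,1],s['finger_gap'])
im,c=snap("wrist","w17.png");h=cv2.cvtColor(im,cv2.COLOR_BGR2HSV)
m=cv2.inRange(h,(104,120,60),(128,255,255))
k=max(cv2.findContours(cv2.morphologyEx(m,3,np.ones((25,25))),0,2)[0],key=cv2.contourArea)
b=cv2.boxPoints(cv2.minAreaRect(k));print(b.round().tolist(),cv2.contourArea(k),quad(c,b,.016))
# deck frame
lo=np.array([.438,-.42,.035]);y=lambda a:np.array([np.cos(20*np.pi/180)*np.cos(a),np.cos(20*np.pi/180)*np.sin(a),np.sin(20*np.pi/180)])
X=y(np.radians(2.2));Y=y(np.radians(99.8));print(X@Y);Z=np.cross(X,Y);print(X,Y,Z)
from scipy.spatial.transform import Rotation as R
T=np.column_stack([-X,-Y,-Z]);T[:,0]=np.cross(T[:,1],T[:,2]);print(T)
```

```text
[0.42195267 0.0545164  0.23311875] [ 0.96450187 -0.26407083 -0.00165414] 0.08106584830728118
[[297.0, 116.0], [337.0, 116.0], [337.0, 204.0], [297.0, 204.0]] 3277.5 (array([0.417 , 0.0617]), np.float32(74.8), array([0.123, 0.058]))
0.0001924469002279775
[0.93899999 0.03607274 0.34202014] [-0.15994461  0.92598053  0.34202014] [-0.30436639 -0.37586119  0.87526535]
[[ 0.93903077  0.15994461  0.30436639]
 [ 0.03589454 -0.92598053  0.37586119]
 [ 0.34195432 -0.34202014 -0.87526535]]
```

Call:
{"op": "jog_arm", "data": {"rows": [{"xyz": [-0.05,0.09,-0.7],"turn": [0,0,0]},{"xyz": [0,0,-0.8],"turn": [0,0,0]},{"xyz": [0,0,-0.8],"turn": [0,0,0]},{"xyz": [0,0,-0.8],"turn": [0,0,0]},{"xyz": [0,0,-0.6],"turn": [0,0,0]},{"xyz": [0,0,-0.35],"turn": [0,0,0]},{"xyz": [0,0,-0.1],"turn": [0,0,0]},{"xyz": [0,0,0],"turn": [0,0,0]}]}}

```text
clock: 36.33
tcp_pos: [0.4192, 0.0625, -0.0147]
ee_rot: [[0.259, 0.966, -0.0], [0.966, -0.259, 0.0], [-0.0, -0.0, -1.0]]
ft_force: [0.6, 0.1, 0.6]
finger_gap: 0.0813
gripper_force: 0.0
```

Call:
{"op": "jog_arm", "data": {"rows": [{"xyz": [0,0,-0.06],"turn": [0,0,0]},{"xyz": [0,0,0],"turn": [0,0,0]}]}}

```text
clock: 36.58
tcp_pos: [0.4195, 0.0621, -0.018]
ee_rot: [[0.26, 0.966, 0.001], [0.966, -0.26, 0.0], [0.0, 0.001, -1.0]]
ft_force: [-0.2, 0.6, -0.2]
finger_gap: 0.0816
gripper_force: 0.0
```

Call:
{"op": "jog_arm", "data": {"rows": [{"xyz": [0,0,-0.07],"turn": [0,0,0]},{"xyz": [0,0,0],"turn": [0,0,0]}]}}

```text
clock: 36.83
tcp_pos: [0.4191, 0.062, -0.0227]
ee_rot: [[0.26, 0.966, -0.0], [0.966, -0.26, 0.0], [-0.0, -0.0, -1.0]]
ft_force: [0.8, -0.8, 0.1]
finger_gap: 0.0808
gripper_force: 0.0
```

Call:
{"op": "jog_arm", "data": {"rows": [{"xyz": [0,0,0],"turn": [0,0,0]},{"xyz": [0,0,0],"turn": [0,0,0]},{"xyz": [0,0,0],"turn": [0,0,0]},{"xyz": [0,0,0],"turn": [0,0,0]}], "grip": -1, "newtons": 80}}

```text
clock: 37.33
tcp_pos: [0.4194, 0.062, -0.0219]
ee_rot: [[0.26, 0.966, 0.0], [0.966, -0.26, -0.0], [0.0, 0.0, -1.0]]
ft_force: [-5.6, -1.3, 12.9]
finger_gap: 0.0581
gripper_force: 83.7
```

```bash
cat > deck.py <<'E'
from m import *
from scipy.spatial.transform import Rotation as R
lo=np.array([.438,-.42,.035])
X=np.array([.939,.0361,.342]);Y=np.array([-.16,.926,.342]);Z=np.array([-.3044,-.3759,.8753])
T=np.column_stack([X,-Y,-Z])
def plan(xd,yd,cl):
    s=bot.state();p=lo+X*xd+Y*yd+Z*(cl-.022)
    v=R.from_matrix(T@s['ee_rot'].T).as_rotvec(degrees=True)
    print('target',p.round(4),'d/60mm',((p-s['tcp_pos'])/.06).round(2),'rot/4deg',(v/4).round(2),s['tcp_pos'].round(4),s['finger_gap'])
E
python3 -c "
from deck import *
plan(.105,.072,.08);plan(.105,.072,.004)"
```

```text
target [ 0.5074 -0.3713  0.1463] d/60mm [ 1.47 -7.22  2.8 ] rot/4deg [  7.66  -0.6  -16.84] [ 0.4194  0.062  -0.0219] 0.058105380759803545
target [ 0.5306 -0.3428  0.0798] d/60mm [ 1.85 -6.75  1.69] rot/4deg [  7.66  -0.6  -16.84] [ 0.4194  0.062  -0.0219] 0.058105380759803545
```

Call:
{"op": "jog_arm", "data": {"rows": [{"xyz": [0,0,0.4],"turn": [0,0,0]},{"xyz": [0,0,0.7],"turn": [0,0,0]},{"xyz": [0,0,0.8],"turn": [0,0,0]},{"xyz": [0,0,0.8],"turn": [0,0,0]},{"xyz": [0,0,0.8],"turn": [0,0,0]},{"xyz": [0,0,0.8],"turn": [0,0,0]},{"xyz": [0,0,0],"turn": [0,0,0]}]}}

```text
clock: 38.2
tcp_pos: [0.4204, 0.0621, 0.2386]
ee_rot: [[0.26, 0.966, 0.006], [0.966, -0.26, 0.0], [0.002, 0.006, -1.0]]
ft_force: [1.1, -0.2, -1.7]
finger_gap: 0.0575
gripper_force: 87.0
```

Call:
{"op": "jog_arm", "data": {"rows": [{"xyz": [0.07,-0.36,0],"turn": [0.383,-0.03,-0.842]},{"xyz": [0.07,-0.36,0],"turn": [0.383,-0.03,-0.842]},{"xyz": [0.07,-0.36,0],"turn": [0.383,-0.03,-0.842]},{"xyz": [0.07,-0.36,0],"turn": [0.383,-0.03,-0.842]},{"xyz": [0.07,-0.36,0],"turn": [0.383,-0.03,-0.842]},{"xyz": [0.07,-0.36,0],"turn": [0.383,-0.03,-0.842]},{"xyz": [0.07,-0.36,0],"turn": [0.383,-0.03,-0.842]},{"xyz": [0.07,-0.36,0],"turn": [0.383,-0.03,-0.842]}]}}

```text
clock: 39.2
tcp_pos: [0.4525, -0.1114, 0.2342]
ee_rot: [[0.666, 0.743, 0.064], [0.72, -0.664, 0.202], [0.193, -0.088, -0.977]]
ft_force: [0.1, 0.2, -1.1]
finger_gap: 0.0576
gripper_force: 87.0
```

Call:
{"op": "jog_arm", "data": {"rows": [{"xyz": [0.07,-0.36,0],"turn": [0.383,-0.03,-0.842]},{"xyz": [0.07,-0.36,0],"turn": [0.383,-0.03,-0.842]},{"xyz": [0.07,-0.36,0],"turn": [0.383,-0.03,-0.842]},{"xyz": [0.07,-0.36,0],"turn": [0.383,-0.03,-0.842]},{"xyz": [0.07,-0.36,0],"turn": [0.383,-0.03,-0.842]},{"xyz": [0.07,-0.36,0],"turn": [0.383,-0.03,-0.842]},{"xyz": [0.07,-0.36,0],"turn": [0.383,-0.03,-0.842]},{"xyz": [0.07,-0.36,0],"turn": [0.383,-0.03,-0.842]}]}}

```text
clock: 40.2
tcp_pos: [0.4862, -0.2841, 0.2339]
ee_rot: [[0.905, 0.371, 0.211], [0.286, -0.895, 0.343], [0.316, -0.25, -0.915]]
ft_force: [0.0, 0.8, -1.3]
finger_gap: 0.058
gripper_force: 87.0
```

Call:
{"op": "jog_arm", "data": {"rows": [{"xyz": [0.07,-0.36,0],"turn": [0.383,-0.03,-0.842]},{"xyz": [0.07,-0.36,0],"turn": [0.383,-0.03,-0.842]},{"xyz": [0.07,-0.36,0],"turn": [0.383,-0.03,-0.842]},{"xyz": [0.07,-0.36,0],"turn": [0.383,-0.03,-0.842]},{"xyz": [0,0,0],"turn": [0,0,0]}]}}

```text
clock: 40.83
tcp_pos: [0.5027, -0.3708, 0.2333]
ee_rot: [[0.94, 0.158, 0.303], [0.034, -0.925, 0.378], [0.34, -0.345, -0.875]]
ft_force: [-0.8, 0.6, -1.3]
finger_gap: 0.0578
gripper_force: 87.0
```

```bash
python3 -c "
from deck import *
plan(.105,.072,.08);print(bot.state()['joint_positions'])
a,c=snap('scene','c18.png');h=cv2.cvtColor(a,cv2.COLOR_BGR2HSV)
P=lambda x,y:proj(c,lo+X*x+Y*y).round(1)
print('corners',P(0,0),P(.22,0),P(0,.18),P(.22,.18))
m=cv2.inRange(h,(104,120,60),(128,255,255))
for k in cv2.findContours(cv2.morphologyEx(m,3,np.ones((9,9))),0,2)[0]:
  if cv2.contourArea(k)>200:print(cv2.minAreaRect(k))
s=bot.state();print(proj(c,s['tcp_pos']-s['ee_rot'][:,2]*.038))
"
```

```text
target [ 0.5074 -0.3713  0.1463] d/60mm [ 0.08 -0.01 -1.45] rot/4deg [-0.04 -0.03  0.02] [ 0.5027 -0.3708  0.2333] 0.05782521723139002
[-51.56383048  28.24093455  72.94569984  28.24430415  86.31560178
  28.83520654]
corners [171.  298.9] [247.6 323.2] [207.7 223.7] [282.3 233.8]
((176.08108520507812, 225.5135040283203), (51.62128448486328, 30.90700912475586), 9.462321281433105)
[173.78287486 224.824152  ]
```

Deck model corners match the picture within about 3 px. I'll descend along the deck normal.

Call:
{"op": "jog_arm", "data": {"rows": [{"xyz": [0.08,-0.01,-0.5],"turn": [0,0,0]},{"xyz": [0,0,-0.6],"turn": [0,0,0]},{"xyz": [0,0,-0.35],"turn": [0,0,0]},{"xyz": [0.13,0.16,-0.37],"turn": [0,0,0]},{"xyz": [0.13,0.16,-0.37],"turn": [0,0,0]},{"xyz": [0.06,0.08,-0.18],"turn": [0,0,0]},{"xyz": [0,0,0],"turn": [0,0,0]}]}}

```text
clock: 41.75
tcp_pos: [0.5273, -0.3462, 0.0931]
ee_rot: [[0.939, 0.161, 0.303], [0.037, -0.925, 0.377], [0.342, -0.343, -0.875]]
ft_force: [1.1, -0.3, 0.8]
finger_gap: 0.0577
gripper_force: 87.0
```

```bash
python3 -c "
from deck import *
plan(.105,.072,.004);print(bot.state()['ft_force'])"
```

```text
target [ 0.5306 -0.3428  0.0798] d/60mm [ 0.05  0.06 -0.22] rot/4deg [-0.01 -0.01 -0.02] [ 0.5273 -0.3462  0.0931] 0.057652329203794116
[ 1.07110978 -0.251662    0.8001557 ]
```

Call:
{"op": "jog_arm", "data": {"rows": [{"xyz": [0.02,0.03,-0.09],"turn": [0,0,0]},{"xyz": [0.02,0.03,-0.07],"turn": [0,0,0]},{"xyz": [0,0,0],"turn": [0,0,0]}]}}

```text
clock: 42.12
tcp_pos: [0.5296, -0.343, 0.0835]
ee_rot: [[0.939, 0.16, 0.304], [0.036, -0.926, 0.377], [0.342, -0.343, -0.875]]
ft_force: [0.3, -0.2, -0.8]
finger_gap: 0.0576
gripper_force: 87.0
```

Call:
{"op": "jog_arm", "data": {"rows": [{"xyz": [0.01,0.01,-0.05],"turn": [0,0,0]},{"xyz": [0,0,0],"turn": [0,0,0]}]}}

```text
clock: 42.38
tcp_pos: [0.5302, -0.3424, 0.0805]
ee_rot: [[0.939, 0.16, 0.304], [0.036, -0.926, 0.377], [0.342, -0.343, -0.875]]
ft_force: [-0.2, 0.5, -1.3]
finger_gap: 0.0575
gripper_force: 87.0
```

Call:
{"op": "jog_arm", "data": {"rows": [{"xyz": [0.02,0.02,-0.06],"turn": [0,0,0]},{"xyz": [0,0,0],"turn": [0,0,0]}]}}

```text
clock: 42.62
tcp_pos: [0.5315, -0.341, 0.0768]
ee_rot: [[0.939, 0.16, 0.304], [0.036, -0.926, 0.377], [0.342, -0.343, -0.875]]
ft_force: [-0.3, 0.8, -0.1]
finger_gap: 0.0577
gripper_force: 87.0
```

Call:
{"op": "jog_arm", "data": {"rows": [{"xyz": [0,0,0],"turn": [0,0,0]},{"xyz": [0,0,0],"turn": [0,0,0]},{"xyz": [0,0,0],"turn": [0,0,0]},{"xyz": [-0.1,-0.13,0.29],"turn": [0,0,0]},{"xyz": [-0.2,-0.25,0.58],"turn": [0,0,0]},{"xyz": [-0.2,-0.25,0.58],"turn": [0,0,0]},{"xyz": [0,0,0.8],"turn": [0,0,0]},{"xyz": [0,0,0],"turn": [0,0,0]}], "grip": 0.75}}

```text
clock: 43.62
tcp_pos: [0.5017, -0.3807, 0.2175]
ee_rot: [[0.937, 0.161, 0.309], [0.038, -0.928, 0.371], [0.346, -0.336, -0.876]]
ft_force: [0.4, -0.4, -0.9]
finger_gap: 0.0743
gripper_force: 0.0
```

Call:
{"op": "jog_arm", "data": {"rows": [{"xyz": [0,0.7,0.3],"turn": [0,0,0]},{"xyz": [0,0.7,0.3],"turn": [0,0,0]},{"xyz": [0,0.7,0],"turn": [0,0,0]},{"xyz": [0,0.7,0],"turn": [0,0,0]},{"xyz": [0,0.7,0],"turn": [0,0,0]},{"xyz": [0,0.7,0],"turn": [0,0,0]},{"xyz": [0,0.7,0],"turn": [0,0,0]},{"xyz": [0,0,0],"turn": [0,0,0]}]}}

```text
clock: 44.62
tcp_pos: [0.501, -0.0831, 0.2486]
ee_rot: [[0.939, 0.163, 0.304], [0.039, -0.925, 0.377], [0.342, -0.342, -0.875]]
ft_force: [-0.6, -0.6, -0.5]
finger_gap: 0.0747
gripper_force: 0.0
```

```bash
cat > chk.py <<'E'
from deck import *
a,c=snap('scene','c20.png');h=cv2.cvtColor(a,cv2.COLOR_BGR2HSV)
m=cv2.inRange(h,(100,90,50),(130,255,255))
for k in cv2.findContours(cv2.morphologyEx(m,3,np.ones((13,13))),0,2)[0]:
  if cv2.contourArea(k)>150:
    r=cv2.minAreaRect(k);b=cv2.boxPoints(r);o=c['pose'][:3,3] if not isinstance(c['pose'],list) else np.array(c['pose'])[:3,3]
    print(np.round(r[0]),np.round(r[1]))
    for p in b:
      d=ray(c,p,0)-o;t=((lo+Z*.016-o)@Z)/(d@Z);q=o+d*t-lo;print('  deck xy',(q@X).round(4),(q@Y).round(4))
print('expected px',[proj(c,lo+X*x+Y*y+Z*.016).round() for x,y in((0,0),(.13,0),(.13,.06),(0,.06))])
E
python3 chk.py; python3 -c "
from h import *
s=bot.state();print(s['clock'],s['tcp_pos'],s['finger_gap'])"
```

```text
[194. 289.] [45. 28.]
  deck xy 0.009 0.002
  deck xy -0.009 0.0598
  deck xy 0.1272 0.0577
  deck xy 0.1385 0.0051
[373.  73.] [16. 24.]
  deck xy 0.2953 0.5673
  deck xy 0.2803 0.6469
  deck xy 0.3266 0.631
  deck xy 0.339 0.5548
[436.  40.] [10. 20.]
  deck xy 0.4157 0.7011
  deck xy 0.4624 0.689
  deck xy 0.4679 0.6557
  deck xy 0.4223 0.6663
[113.  44.] [27. 19.]
  deck xy -1.5201 1.2024
  deck xy -1.3496 1.2107
  deck xy -1.0176 0.9472
  deck xy -1.1505 0.9304
expected px [array([165., 297.]), array([208., 310.]), array([221., 280.]), array([179., 270.])]
44.675 [ 0.5011973  -0.08438864  0.24847191] 0.0747695451156569
```

Run:
```python
from h import *
a=cv2.imread('pics/scene0.png').astype(int);b=cv2.imread('pics/c20.png').astype(int)
for n,x,y,w in(('pot',222,208,16),('tape',288,154,12),('pencil',368,227,14),('tin',380,260,18),('jar',396,222,16),('bottle',409,188,12),('handle',318,105,14),('hopper',370,115,25)):
  d=np.abs(a-b)[y-w:y+w,x-w:x+w].max(2);print(n,(d>50).mean().round(3))
im,c=snap("side","s21.png");h=cv2.cvtColor(im,cv2.COLOR_BGR2HSV)
m=cv2.inRange(h,(165,130,30),(180,255,255))|cv2.inRange(h,(0,190,30),(5,255,255));m[:300]=0
k=max(cv2.findContours(cv2.morphologyEx(m,3,np.ones((5,5))),0,2)[0],key=cv2.contourArea);print(cv2.minAreaRect(k))
```

```text
pot 0.105
tape 0.443
pencil 0.0
tin 0.0
jar 0.0
bottle 0.0
handle 0.097
hopper 0.0
((192.10000610351562, 337.3000183105469), (19.230182647705078, 51.42955780029297), 26.56505012512207)
```

Run:
```python
from h import *
for f in('side0','s21','side15'):
  h=cv2.cvtColor(cv2.imread(f'pics/{f}.png'),cv2.COLOR_BGR2HSV)
  m=cv2.inRange(h,(22,150,60),(33,255,255));m[:270]=0;m[:,:340]=0
  p=np.argwhere(m);print(f,p.min(0),p.max(0),len(p))
  g=cv2.inRange(h,(0,0,120),(180,40,255));g[:165]=0;g[215:]=0;g[:,:385]=0;g[:,435:]=0
  p=np.argwhere(g);print('  pot',p.min(0),p.max(0),len(p))
```

```text
side0 [279 381] [319 422] 786
  pot [173 398] [208 426] 743
s21 [280 381] [319 422] 772
  pot [172 398] [208 426] 663
side15 [279 381] [319 422] 695
  pot [176 398] [182 400] 7
```

Every bystander is where it started, so I'm handing the job in.

```bash
python3 -c "
from bench import bot
print(bot.close_job())"
```

```text
the job is handed in; nothing more can be done
None
```

The job is handed in, but no verdict came back. All three offcuts on the bench went into the cart and were tipped into the crate, the cart is back on its legs, the panel rests in the deck's low corner against both fences, and my image checks showed no bystander moved.

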